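# Load the candle filling stand

### The arm

A 6-joint arm with a two-finger parallel gripper is mounted at the origin on the work surface. World frame = base frame: x ahead of the robot, y to its left, z up, the work surface at z = 0. Lengths are in m, angles in rad, forces in N, time in s.
With the tool pointing down it reaches from about 0.25 to 0.85 m from the base axis. Payload 12.5 kg.
Tool frame: the origin (TCP) lies at the very end of the fingers, on their centre line; the grasp point (between the pads) lies 19 mm behind it; y points along the fingers, x is the direction in which the jaws open and shut, and the axes are right-handed (so a half turn about y gives the same grasp; the last joint's range is limited). The gripper opens to 93 mm and grips with 3 to 60 N. Pads are 15 mm wide; open, the fingers measure 128 mm over their backs; the gripper's body (75 mm by 188 mm) begins 65 mm behind the grasp point.
Start: joints at [-1.195, 0.351, 1.652, -0, 1.139, -0.085], TCP at [0.245, -0.493, 0.219] pointing down, gripper open.
Joint ranges: [-2.75, 2.75], [-0.79, 2.1], [0.01, 2.65], [-1.57, 4.71], [0.07, 3.14], [-2.87, 2.87]. Speed limits (rad/s): [2.22, 2.22, 2.79, 3.14, 3.14, 3.14].

### API

Orientations are given as a unit quaternion [x, y, z, w].
In Python, from station import r gives the robot as it stands.
- The arm moves only by the shell command python3 -m inch 'ROWS' [FORCE]. ROWS is JSON, a list of rows, each an object of numbers: "claw": the finger opening in cm, from 0 to 9.3; "x", "y", "z": the shift along the world's x, y, z in cm; "wx", "wy", "wz": the turn, a rotation vector about the world's x, y, z in rad. A call has 1 to 12 rows; each row shifts and turns the commanded pose from where the row before left it; what a row does not reach is not made up. A row lasts 1/12 s, in which the tool goes at most 41.7 mm and 7.16 degrees, less where a joint would pass 70% of its speed; a pose out of reach is approached as far as the arm can. A call with a gripper value outside its range is refused whole. The fingers move at their own pace and stop on an object; FORCE is the grip in N (left out, the last holds). Time passes only in rows, so rows that do not move let the fingers close. It gives the time, the measured TCP pose, the force and the opening at its end, in the units of the state.
- r.sense(): the state, without advancing time (a new reading comes with each control period).
- r.grab_frame(name): name is "side" or "top" or "wrist"; returns a dict with "image" (480x640x3 uint8, red, green, blue), "camera_matrix" (3x3 intrinsics, pixels), "camera_from_world" (4x4, takes a point from world to camera coordinates). Camera axes: x right, y up, looking along -z (the intrinsics and any distortion apply to the point x, -y, -z); pixel columns grow to the right and rows downward; lengths in m; the calibration is good to about 2 mm. The wrist camera is an equidistant fisheye: a pixel r from the principal point sees the ray r / f radians off the axis. A picture is of the moment at which its call begins. There is no depth.
- r.job_done(): hands the job in, once; it reports no verdict.
Trained networks look in a picture, given as the dict that the camera call returned (one of the last four; its "shot" number tells which), for a name from the list of things; names that differ only in an ending like _2 or _b are one class to them, and where a whole thing is asked for, a point or a joint stands for the part that bears it (a point fixed in the world has none). Each returns a list of dicts, best first, with "conf" (0 to 1); they miss things now and then, are a little off and sometimes report something else, mostly with a low value. They report only what shows in the picture. A call takes as long as a camera call.
- r.spot_in(picture, thing): "bbox" ([left, top, width, height] in pixels, round what is visible of it).
- r.outline_of(picture, thing): "pixels" (480x640 bool, what is visible of it) and "bbox" ([left, top, width, height] in pixels, round what is visible of it).
- r.landmark_of(picture, thing): "pixel" ([row, column] in pixels: a listed point, or the origin of a listed thing).
The state is a dict: "clock": time; "qpos": joint angles; "joint_velocities": joint speeds; "effort": joint torques, N m; "position": TCP position; "ee_rot": TCP orientation; "force": force on the tool from outside, world axes, zero at the start; "torque": the same for the moment, N m; "opening": finger opening in m.
Only numpy, scipy, OpenCV 4.12 (cv2) and the standard library are available. Lean on these libraries where they do the work, as an engineer would, in place of code of your own. Each camera call takes 0.05 s, during which the arm holds its last target.

### The job

Slide the empty candle tin along the filling stand's board, without lifting it, under the crossbar until it drops fully into the round recess below the nozzle. Then take the loose metal stop bar from its wooden rest and snap it home, about centred, into the two spring clips across the lane in front of the tin, and let go. Leave the tin in its recess and the other things on the table where they are.

Things in the scene. Friction and masses are not known exactly. Their poses are not given: they have to be found in the camera images.
- stand: Filling stand, fixed: a plywood board 330 mm (x) by 220 mm (y), 14 mm thick (flat top 14 mm above the table). Origin: centre of the board's underside; x axis along the lane from the robot's end to the recess, z up. A crossbar on two posts spans the lane before the recess; two spring clips stand at the lane's sides before the crossbar.
- recess (a point): Centre of the floor of the round recess in the board: 91 mm across, 6 mm deep (flat floor 8 mm above the table), nearly sharp edge. 100 mm from the stand's origin along +x. Axes as the stand's.
- clips (a point): Point midway between the two clips, on the axis of a seated bar: 36 mm above the board's top, 15 mm from the stand's origin along +x (85 mm before the recess centre). Axes as the stand's; a seated bar lies along y. The tin passes between the clips (120 mm free). The crossbar is near: a gripper that closes along the lane should lean back here too.
- tin_center (a point): Centre, half-way up, of the empty open black candle tin standing upright on the board at the lane's near end, before the clips: 86 mm outside diameter, 55 mm tall, wall 2 mm, 0.1 to 0.21 kg. z axis up its middle. On the board this point is 27.5 mm above the board's top; fully in the recess, 27.5 mm above the recess floor.
- bar_center (a point): Middle of the loose aluminium stop bar: a plain round bar 16 mm in diameter and 190 mm long, round ends, 0.1 to 0.16 kg. Its x axis runs along the bar. At the start it lies level in the rest, its axis 40 mm above the table.
- rest: Fixed wooden rest of the bar: base plate 170 by 60 by 8 mm, origin at the centre of its underside, x axis along the bar. Two notched blocks (20 mm along x, 40 mm wide, 40 mm high), 68 mm either side of the middle, carry the bar's underside 32 mm above the table; between them the bar can be grasped from above.
- scale: Flat kitchen scale, fixed, 190 (x) by 150 (y) by 18 mm; origin at the centre of its underside. Stands on the other side of the board from the rest.
- mug: Bystander: white mug with a handle, 84 mm across, 95 mm tall; origin at its underside. Leave it alone.
- bottle: Bystander: amber bottle, 68 mm across, 170 mm tall; origin at its underside. Leave it alone.
- spare_tin: Bystander: smaller empty candle tin, 66 mm across and 40 mm tall, standing on the kitchen scale; origin at its underside. Leave it alone.
- tin: The same tin, origin at the centre of its underside.
- bar: The same bar, origin at its middle.
- crossbar (a point): Middle of the crossbar's underside, 82 mm above the board's top; it is 38 mm wide (x), 18 mm thick, centred 33 mm before the recess centre; its posts leave 182 mm clear (y). A nozzle 18 mm across hangs over the recess, end 71 mm above the board. An upright tool cannot follow the tin's near side to the recess: lean it 28 to 48 deg back to the lane's near end.
- clip_left (a point): Spring clip at the lane's +y side, 66 mm from the lane's middle, on a steel block 28 mm high and 12 mm wide (y); top 49 mm above the board's top; this point is where the seated bar's axis passes. It opens straight up: two sprung steel jaws with lips about 12 mm apart let the 16 mm bar through.
- clip_right (a point): Spring clip at the lane's -y side, 66 mm from the lane's middle, on a steel block 28 mm high and 12 mm wide (y); top 49 mm above the board's top; this point is where the seated bar's axis passes. It opens straight up: two sprung steel jaws with lips about 12 mm apart let the 16 mm bar through. Both clips together take 5 to 20 N downwards; the bar then sits on the blocks.

How it is judged:
On the way, in this order (a step that is already met when the one before it is completed fails the run):
1. the tin has dropped fully into the recess (horizontal distance between tin_center and recess below 0.006 m and z of tin_center in the frame of recess below 0.0295 m and angle between tin_center's own z axis and vertical below 0.06 rad), for 0.2 s.
2. the stop bar is snapped into both clips (x of bar_center in the frame of clips between -0.004 and 0.004 m and y of bar_center in the frame of clips between -0.02 and 0.02 m and z of bar_center in the frame of clips between -0.004 and 0.003 m and angle between the x axis of bar_center and the y axis of clips, either way round below 0.06 rad), for 0.2 s.
At the end, for the whole second after the job is handed in: Tin upright in the recess (within 6 mm of its centre, bottom within 2 mm of its floor, tilt under 0.06 rad). Bar in both clips (within 4 mm of home along the lane, at most 3 mm high, its middle within 20 mm of the centre line, 0.06 rad of square). Both at rest, released (all of step 1 and all of step 2 and linear speed of each of tin, bar below 0.01 m/s); the robot touches nothing.
It fails at once if the tin is lifted off the board (more than 15 mm) (z of tin_center in the frame of stand above 0.0565 m).
It fails at once if a bystander is moved by more than 30 mm (distance of any of mug, bottle, spare_tin from where it was at the start of the episode above 0.03 m).
It also fails if it takes over 72 s, if anything falls off the work surface, if the arm or the gripper's body presses on something with over 40 N, if the wrist force passes 120 N, or if a joint passes its speed limit or range.

## Working session

There is one attempt and no reset: what is moved stays moved. The work goes in short steps, Python scripts to look and compute and a shell command to move; the robot and the scene stay as the last step left them, time stands still between calls to the robot, and variables do not carry over. Pictures are saved under pics/ and viewed, and the job is handed in when it is done.

```bash
ls; mkdir -p pics; python3 - <<'E'
from station import r
import cv2
print(r.sense())
for n in ["side","top","wrist"]:
    p=r.grab_frame(n); cv2.imwrite(f"pics/{n}0.png",p["image"][:,:,::-1])
    print(n,p["camera_matrix"].tolist(),p["camera_from_world"].round(4).tolist(),[k for k in p])
    for t in ["stand","recess","clips","tin_center","bar_center","rest","scale","mug","bottle","spare_tin","crossbar","clip_left","clip_right"]:
        try: print(t,[(round(d["conf"],2),[round(float(v),1) for v in d["pixel"]]) for d in r.landmark_of(p,t)[:2]])
        except Exception as e: print(t,e)
E
```

```text
pics
{'clock': 0.0, 'qpos': array([-1.19456648e+00,  3.51245109e-01,  1.65244788e+00,  1.75679927e-05,
        1.13908826e+00, -8.45745455e-02]), 'joint_velocities': array([ 1.72291783e-03,  5.24648022e-04,  1.71736442e-06, -6.46782456e-04,
       -3.28594124e-04, -2.11880327e-04]), 'effort': array([-2.38865277e-04, -4.97322106e+01, -2.85257542e+01,  6.98613329e-02,
        2.56267749e-02, -8.81346409e-05]), 'position': array([ 0.24447671, -0.49228233,  0.21808753]), 'ee_rot': array([-0.60071505,  0.37293871, -0.3722711 ,  0.60122573]), 'force': array([-0.9262138 ,  0.0646381 , -0.14914244]), 'torque': array([ 0.01200807, -0.02592169, -0.01285389]), 'opening': 0.09323260285240552}
side [[580.5432639544697, 0.0, 318.58747538696986], [0.0, 580.5432639544697, 237.67126495865466], [0.0, 0.0, 1.0]] [[-0.8282, -0.5604, 0.0107, 0.4925], [0.4447, -0.6455, 0.6209, -0.2962], [-0.3411, 0.519, 0.7838, -1.276], [0.0, 0.0, 0.0, 1.0]] ['image', 'camera_matrix', 'camera_from_world', 'shot']
stand [(0.98, [242.5, 317.7]), (0.49, [182.2, 409.4])]
recess [(0.69, [225.5, 280.1])]
clips [(0.94, [235.9, 3
[... 1026 characters left out ...]
 307.0])]
mug [(0.57, [184.3, 159.0])]
bottle [(0.73, [172.4, 447.6])]
spare_tin [(0.89, [258.1, 452.2])]
crossbar [(0.77, [196.4, 302.7]), (0.7, [186.3, 301.7])]
clip_left [(0.63, [223.5, 275.9])]
clip_right [(0.81, [221.0, 337.2]), (0.59, [225.2, 279.4])]
wrist [[371.64829954431775, 0.0, 316.38746941116324], [0.0, 371.64829954431775, 239.5369081118237], [0.0, 0.0, 1.0]] [[0.4451, -0.8955, -0.0013, -0.5493], [0.8541, 0.425, -0.2997, 0.0357], [0.2689, 0.1323, 0.954, -0.3911], [0.0, 0.0, 0.0, 1.0]] ['image', 'camera_matrix', 'camera_from_world', 'shot']
stand []
recess []
clips []
tin_center []
bar_center []
rest []
scale []
mug []
bottle []
spare_tin []
crossbar []
clip_left []
clip_right []
```

View pics/side0.png

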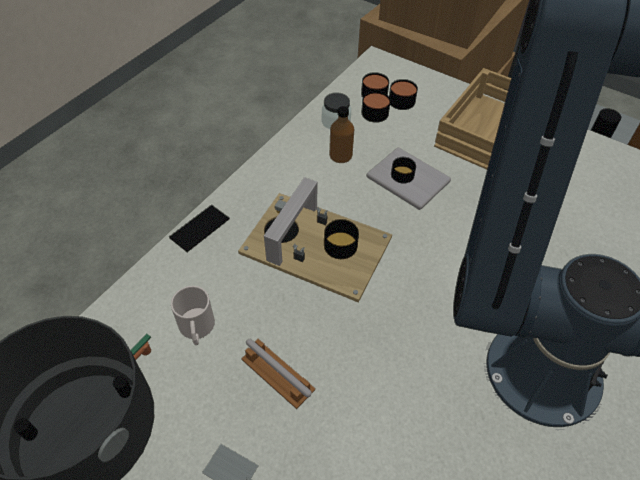

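View pics/top0.png

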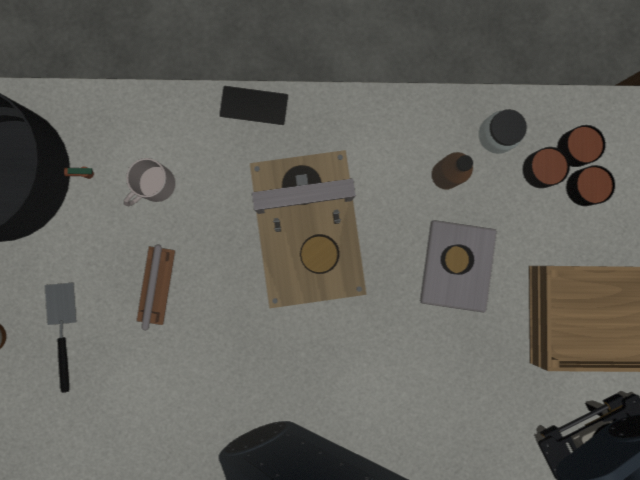

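```bash
cat > h.py <<'E'
import numpy as np, cv2
from scipy.optimize import least_squares
def proj(p,X):
    X=np.atleast_2d(X); T=p["camera_from_world"]; c=X@T[:3,:3].T+T[:3,3]
    K=p["camera_matrix"]; q=np.c_[c[:,0],-c[:,1],-c[:,2]]
    return (q@K.T)[:,:2]/q[:,2:]
def unproj(p,uv,z):
    T=p["camera_from_world"];K=p["camera_matrix"];d=np.linalg.inv(K)@np.array([uv[0],uv[1],1.]);d=np.array([d[0],-d[1],-d[2]])
    R=T[:3,:3];o=-R.T@T[:3,3];d=R.T@d
    return o+d*(z-o[2])/d[2]
def wproj(p,X):
    X=np.atleast_2d(X); T=p["camera_from_world"]; c=X@T[:3,:3].T+T[:3,3]
    K=p["camera_matrix"]; q=np.c_[c[:,0],-c[:,1],-c[:,2]]
    rho=np.hypot(q[:,0],q[:,1]);th=np.arctan2(rho,q[:,2])
    return np.c_[K[0,2]+K[0,0]*th*q[:,0]/rho,K[1,2]+K[1,1]*th*q[:,1]/rho]
def crop(img,b,name,s=4):
    x0,y0,x1,y1=b; c=cv2.resize(img[y0:y1,x0:x1,::-1],None,fx=s,fy=s,interpolation=cv2.INTER_CUBIC); cv2.imwrite(name,c)
E
python3 - <<'E'
from station import r
from h import *
P={n:r.grab_frame(n) for n in ["side","top"]}
S={"stand":(0,0,0),"recess":(.1,0,.008),"clips":(.015,0,.05),"crossbar":(.067,0,.096),"clip_left":(.015,.066,.05),"clip_right":(.015,-.066,.05)}
obs=[]
for n,p in P.items():
    for t,v in S.items():
        for d in r.landmark_of(p,t)[:1]: obs.append((n,v,np.array(d["pixel"])[::-1],d["conf"],t))
for o in [(250,163,.165,.11),(346,151,.165,-.11),(365,294,-.165,-.11),(270,306,-.165,.11)]: obs.append(("top",(o[2],o[3],.014),np.array(o[:2]),1,"corner"))
def w(x,v):
    c,s=np.cos(x[2]),np.sin(x[2]); return np.array([x[0]+c*v[0]-s*v[1],x[1]+s*v[0]+c*v[1],v[2]])
def f(x): return np.concatenate([proj(P[o[0]],w(x,o[1]))[0]-o[2] for o in obs])
s=least_squares(f,[.6,0,.1],loss="soft_l1",f_scale=1.5)
print("stand",s.x)
for o,e in zip(obs,f(s.x).reshape(-1,2)): print(o[0],o[4],e.round(1))
for t in ["recess","clips"]: print(t,w(s.x,S[t]))
for n,p in P.items():
    for t,z in [("tin",.014),("tin_center",.0415),("bar_center",.04),("rest",0),("mug",0),("bottle",0),("spare_tin",.018),("scale",0)]:
        for d in r.landmark_of(p,t)[:1]: print(n,t,round(d["conf"],2),unproj(p,np.array(d["pixel"])[::-1],z).round(4))
p=P["top"]
for t in ["tin","bar"]:
  for n,p in P.items():
    for d in r.outline_of(p,t)[:2]:
        m=d["pixels"]; ys,xs=np.nonzero(m); print(n,t,d["conf"],d["bbox"],m.sum(),cv2.minAreaRect(np.c_[xs,ys].astype(np.float32)))
crop(P["top"]["image"],(230,130,390,330),"pics/t1.png",3)
crop(P["top"]["image"],(100,220,220,350),"pics/t2.png",4)
E
```

```text
stand [ 0.60898807 -0.00744482  0.14619154]
side stand [-2.2 -1.1]
side recess [2.4 2.6]
side clips [-2.5 -5. ]
side crossbar [2.  0.9]
side clip_left [-1.6 -2.3]
side clip_right [2.1 1.9]
top stand [0.4 2.1]
top recess [ 2.2 -1.1]
top clips [1.3 2.5]
top crossbar [-14.7 -58.4]
top clip_left [-1.   0.2]
top clip_right [-3.6 -1.4]
top corner [ 0.  -0.1]
top corner [ 0.3 -1. ]
top corner [1.7 0.7]
top corner [-0.6  2.2]
recess [0.70792137 0.00712232 0.008     ]
clips [ 0.62382806 -0.00525975  0.05      ]
side tin 0.64 [ 0.5594 -0.0343  0.014 ]
side tin_center 0.77 [ 0.5531 -0.0328  0.0415]
side bar_center 0.6 [0.475  0.3299 0.04  ]
side rest 0.56 [0.4877 0.3369 0.    ]
side mug 0.85 [0.7043 0.3291 0.    ]
side bottle 0.7 [ 0.6055 -0.0138  0.    ]
side spare_tin 0.59 [ 0.5478 -0.3328  0.018 ]
top tin 0.78 [ 0.5562 -0.0317  0.014 ]
top tin_center 0.7 [ 0.5505 -0.0366  0.0415]
top bar_center 0.82 [0.4763 0.3351 0.04  ]
top rest 0.71 [ 6.155e-01 -1.000e-04  0.000e+00]
top mug 0.6 [0.707  0.3368 0.    ]
top bottle 0.92 [ 0.7402 -0.3194  0.    ]
top scale 0.98 [ 0.5373 -0.3442  0.    ]
side tin 0.66 [322.1, 216.3, 37.9, 43.3] 1239 ((341.0, 238.0), (40.0, 36.0), 90.0)
side tin 0.51 [237.3, 176.1, 152.8, 130.9] 8884 ((317.70001220703125, 237.39999389648438), (132.1127166748047, 100.56915283203125), 27.181110382080078)
top tin 0.67 [299.5, 234.5, 40.6, 41.0] 1221 ((319.0, 253.5), (39.0, 38.0), 90.0)
side bar 0.97 [246.3, 338.1, 66.3, 56.6] 615 ((278.63525390625, 367.4134521484375), (83.71719360351562, 8.24821662902832), 41.423667907714844)
top bar 0.69 [250.0, 148.7, 115.4, 156.8] 13031 ((307.5998229980469, 228.35601806640625), (146.4121551513672, 102.2626953125), 82.03038787841797)
top bar 0.64 [141.6, 242.7, 20.4, 89.6] 689 ((150.84716796875, 286.55401611328125), (8.82717514038086, 86.60293579101562), 8.841814041137695)
```

```bash
echo
```

```text
(no output)
```

View pics/t1.png

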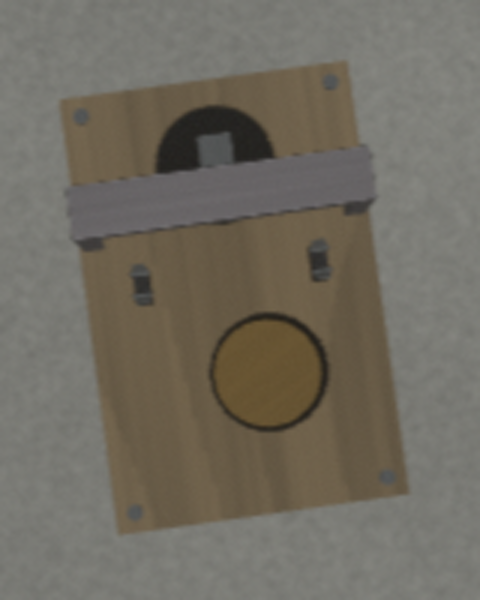

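View pics/t2.png

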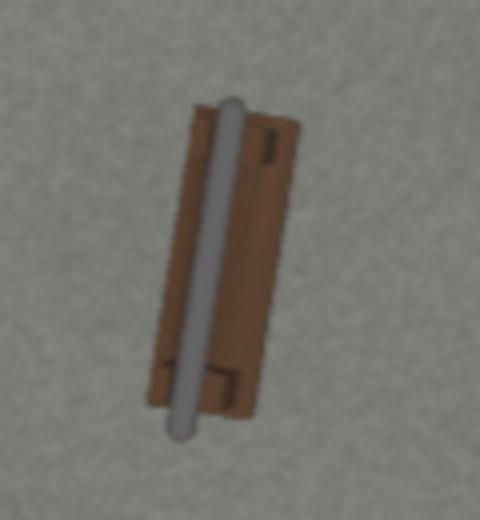

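```bash
python3 - <<'E'
from station import r
from h import *
from scipy.spatial.transform import Rotation as R
p=r.grab_frame("side")
crop(p["image"],(230,170,400,310),"pics/s1.png",4)
t=r.grab_frame("top")
# tin rim from ring: brown interior + dark ring
print("tin rim top", unproj(t,(319.7,254),.069), )
w=r.grab_frame("wrist");T=w["camera_from_world"];C=-T[:3,:3].T@T[:3,3];s=r.sense()
q=R.from_quat(s["ee_rot"]);print("cam in tool",q.inv().apply(C-s["position"]), "tool axes\n",q.as_matrix().round(3))
E
```

```text
tin rim top [ 0.55114031 -0.0324921   0.069     ]
cam in tool [-0.00022738 -0.16447462  0.08346038] tool axes
 [[ 0.445  0.     0.896]
 [-0.896 -0.     0.445]
 [ 0.    -1.    -0.   ]]
```

View pics/s1.png

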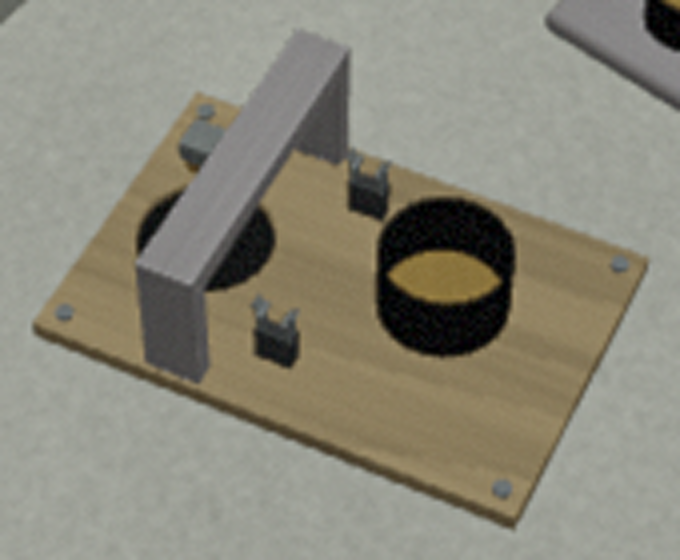

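View pics/wrist0.png

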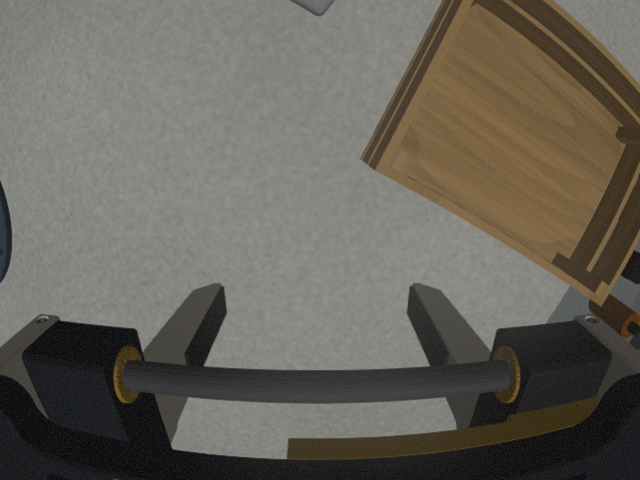

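```bash
cat > fit.py <<'E'
from station import r
from h import *
P={n:r.grab_frame(n) for n in ["side","top"]}
O=[("top",250.3,163.3,.165,.11),("top",345.7,150.7,.165,-.11),("top",366,294.3,-.165,-.11),("top",269.7,307,-.165,.11),
("side",238.75,251,.165,.11),("side",279.25,193.25,.165,-.11),("side",392,235.5,-.165,-.11),("side",358.8,299.8,-.165,.11)]
def w(x,v):
    c,s=np.cos(x[2]),np.sin(x[2]); return np.array([x[0]+c*v[0]-s*v[1],x[1]+s*v[0]+c*v[1],v[2]])
for sel in (["top"],["side"],["top","side"]):
    f=lambda x: np.concatenate([proj(P[o[0]],w(x,(o[3],o[4],.014)))[0]-o[1:3] for o in O if o[0] in sel])
    s=least_squares(f,[.6,0,.1]); print(sel,s.x.round(4),f(s.x).round(1)); x=s.x
for t,v in dict(recess=(.1,0,.008),clips=(.015,0,.05),cl=(.015,.066,.063),cr=(.015,-.066,.063)).items(): print(t,w(x,v).round(4),proj(P["top"],w(x,v)).round(1),proj(P["side"],w(x,v)).round(1))
# tin: fit rim circle from outline
a=np.linspace(0,2*np.pi,60)
def tinpts(x,y,z,rr=.043): return np.c_[x+rr*np.cos(a),y+rr*np.sin(a),np.full(60,z)]
for n,b in (("top",(290,220,350,280)),("side",(310,205,375,270))):
    p=P[n]
    for d in r.outline_of(p,"tin"):
        m=d["pixels"].astype(np.uint8); m_=m
        if d["bbox"][2]>60: continue
        def res(x):
            im=np.zeros((480*4,640*4),np.uint8)
            h=np.vstack([proj(p,tinpts(x[0],x[1],z)) for z in (.014,.069)])
            cv2.fillConvexPoly(im,cv2.convexHull(np.round(h*4+1.5).astype(np.int32)),1)
            s=cv2.resize(im.astype(np.float32),(640,480),interpolation=cv2.INTER_AREA)
            return np.abs(s-m).sum()
        from scipy.optimize import minimize
        o=minimize(res,[.553,-.033],method="Nelder-Mead",options=dict(initial_simplex=[[.553,-.033],[.558,-.033],[.553,-.028]],xatol=2e-4,fatol=.5))
        print(n,"tin",o.x.round(4),o.fun,m.sum()); break
im=P["side"]["image"].copy()
E
python3 fit.py
```

```text
['top'] [ 0.6093 -0.007   0.1456] [-0.4 -0.6  0.5 -0.8  0.5  0.3 -0.5  1. ]
['side'] [ 0.6066 -0.007   0.1461] [-0.8  0.   0.1 -0.1  0.6 -0.6  0.1  0.4]
['top', 'side'] [ 0.6082 -0.0072  0.1457] [-0.4 -0.1  0.5 -0.3  0.6  0.8 -0.5  1.5 -1.2 -0.3 -0.3 -0.4  0.1 -0.9
 -0.5  0.1]
recess [0.7072 0.0074 0.008 ] [[302.  185.4]] [[281.1 230.6]]
clips [ 0.6231 -0.005   0.05  ] [[307.2 221.2]] [[310.5 231.6]]
cl [0.6135 0.0603 0.063 ] [[277.1 224.8]] [[298.4 247.3]]
cr [ 0.6326 -0.0703  0.063 ] [[337.4 216.7]] [[321.9 210.3]]
top tin [ 0.5522 -0.0314] 34.5625 1255
side tin [ 0.5525 -0.0353] 31.4375 1205
```

```bash
python3 -m inch '[{"claw":5,"x":1.4,"y":2.6,"wz":-0.0174},{"x":1.4,"y":2.6,"wz":-0.0174},{"x":1.4,"y":2.6,"wz":-0.0174},{"x":1.4,"y":2.6,"wz":-0.0174},{"x":1.4,"y":2.6,"wz":-0.0174},{"x":1.4,"y":2.6,"wz":-0.0174},{"x":1.4,"y":2.6,"wz":-0.0174},{"x":1.4,"y":2.6,"wz":-0.0174},{"x":1.4,"y":2.6,"wz":-0.0174},{"x":1.4,"y":2.6,"wz":-0.0174},{"x":1.4,"y":2.6,"wz":-0.0174},{"x":1.4,"y":2.6,"wz":-0.0174}]' 5
python3 -m inch '[{"y":2.2,"wx":0.0276,"wy":-0.106},{"y":2.2,"wx":0.0276,"wy":-0.106},{"y":2.2,"wx":0.0276,"wy":-0.106},{"y":2.2,"wx":0.0276,"wy":-0.106},{"y":2,"wx":0.0276,"wy":-0.106},{"y":2,"wx":0.0276,"wy":-0.106},{"wx":0.0276,"wy":-0.106},{},{}]'
python3 -c "
from station import r;s=r.sense();print(s)
from scipy.spatial.transform import Rotation as R
print(R.from_quat(s['ee_rot']).as_matrix().round(3))"
```

```text
{'clock': 4.15, 'qpos': array([-1.19457595e+00,  3.50709632e-01,  1.65179760e+00,  6.20533189e-06,
        1.13912555e+00, -8.46017855e-02]), 'joint_velocities': array([ 0.00012105,  0.00139431,  0.00185932,  0.00115201, -0.00210923,
        0.0017648 ]), 'effort': array([ 1.86131899e-05, -4.97246969e+01, -2.85484046e+01,  6.99507259e-02,
        2.20514077e-02, -5.41697418e-06]), 'position': array([ 0.24459249, -0.49259732,  0.21862819]), 'ee_rot': array([-0.60096463,  0.37260839, -0.372588  ,  0.60098476]), 'force': array([ 0.17277562,  0.85521373, -0.31137604]), 'torque': array([ 0.00612375, -0.0423668 ,  0.00588563]), 'opening': 0.09297093550700702}
[[ 0.445 -0.     0.896]
 [-0.896  0.     0.445]
 [-0.    -1.     0.   ]]invalid input at $[0]: expected keys claw, x, y, z, wx, wy, wz
invalid input at $[0]: expected keys claw, x, y, z, wx, wy, wz
```

```bash
python3 -m inch '[{"claw":5,"x":1.4,"y":2.6,"z":0,"wx":0,"wy":0,"wz":-0.0174},{"claw":5,"x":1.4,"y":2.6,"z":0,"wx":0,"wy":0,"wz":-0.0174},{"claw":5,"x":1.4,"y":2.6,"z":0,"wx":0,"wy":0,"wz":-0.0174},{"claw":5,"x":1.4,"y":2.6,"z":0,"wx":0,"wy":0,"wz":-0.0174},{"claw":5,"x":1.4,"y":2.6,"z":0,"wx":0,"wy":0,"wz":-0.0174},{"claw":5,"x":1.4,"y":2.6,"z":0,"wx":0,"wy":0,"wz":-0.0174},{"claw":5,"x":1.4,"y":2.6,"z":0,"wx":0,"wy":0,"wz":-0.0174},{"claw":5,"x":1.4,"y":2.6,"z":0,"wx":0,"wy":0,"wz":-0.0174},{"claw":5,"x":1.4,"y":2.6,"z":0,"wx":0,"wy":0,"wz":-0.0174},{"claw":5,"x":1.4,"y":2.6,"z":0,"wx":0,"wy":0,"wz":-0.0174},{"claw":5,"x":1.4,"y":2.6,"z":0,"wx":0,"wy":0,"wz":-0.0174},{"claw":5,"x":1.4,"y":2.6,"z":0,"wx":0,"wy":0,"wz":-0.0174}]' 5
python3 -m inch '[{"claw":5,"x":0,"y":2.2,"z":0,"wx":0.0276,"wy":-0.106,"wz":0},{"claw":5,"x":0,"y":2.2,"z":0,"wx":0.0276,"wy":-0.106,"wz":0},{"claw":5,"x":0,"y":2.2,"z":0,"wx":0.0276,"wy":-0.106,"wz":0},{"claw":5,"x":0,"y":2.2,"z":0,"wx":0.0276,"wy":-0.106,"wz":0},{"claw":5,"x":0,"y":2,"z":0,"wx":0.0276,"wy":-0.106,"wz":0},{"claw":5,"x":0,"y":2,"z":0,"wx":0.0276,"wy":-0.106,"wz":0},{"claw":5,"x":0,"y":0,"z":0,"wx":0.0276,"wy":-0.106,"wz":0},{"claw":5,"x":0,"y":0,"z":0,"wx":0,"wy":0,"wz":0},{"claw":5,"x":0,"y":0,"z":0,"wx":0,"wy":0,"wz":0}]'
python3 -c "
from station import r;s=r.sense();print(s)
from scipy.spatial.transform import Rotation as R
print(R.from_quat(s['ee_rot']).as_matrix().round(3))"
```

```text
clock: 5.15
position: [0.4131, -0.1793, 0.2188]
ee_rot: [-0.559, 0.433, -0.434, 0.559]
force: [0.9, 0.1, -0.1]
opening: 0.0498
clock: 5.9
position: [0.4124, -0.0555, 0.2179]
ee_rot: [-0.332, 0.261, -0.552, 0.719]
force: [-0.3, 0.0, -0.1]
opening: 0.0501
{'clock': 5.9, 'qpos': array([-0.58290545, -0.10675889,  2.37601093,  0.99467644,  0.61445237,
       -0.03224468]), 'joint_velocities': array([ 0.01341067,  0.00805478, -0.04169982, -0.05106625, -0.00096996,
        0.05983868]), 'effort': array([ -0.34705997, -18.32594275, -22.63961077,   2.28535004,
         0.16835301,  -1.40257403]), 'position': array([ 0.41237944, -0.0554693 ,  0.21794232]), 'ee_rot': array([-0.33214599,  0.26125997, -0.55182466,  0.7189658 ]), 'force': array([-0.28660536,  0.01368732, -0.09603789]), 'torque': array([-0.06653132,  0.23081594, -0.03932058]), 'opening': 0.050114352463806355}
[[ 0.254  0.62   0.742]
 [-0.967  0.17   0.189]
 [-0.009 -0.766  0.643]]
```

```bash
python3 -m inch '[{"claw":5,"x":0.7,"y":0.06,"z":-1.8,"wx":0.01,"wy":-0.035,"wz":0},{"claw":5,"x":0.7,"y":0.06,"z":-1.8,"wx":0.01,"wy":-0.035,"wz":0},{"claw":5,"x":0.7,"y":0.06,"z":-1.8,"wx":0,"wy":0,"wz":0},{"claw":5,"x":0.7,"y":0.06,"z":-1.8,"wx":0,"wy":0,"wz":0},{"claw":5,"x":0.7,"y":0.06,"z":-1.8,"wx":0,"wy":0,"wz":0},{"claw":5,"x":0.7,"y":0.06,"z":-1.8,"wx":0,"wy":0,"wz":0},{"claw":5,"x":0.7,"y":0.06,"z":-1.8,"wx":0,"wy":0,"wz":0},{"claw":5,"x":0.7,"y":0.06,"z":-1.8,"wx":0,"wy":0,"wz":0},{"claw":5,"x":0.7,"y":0.06,"z":-1.8,"wx":0,"wy":0,"wz":0},{"claw":5,"x":0.7,"y":0.06,"z":-1.8,"wx":0,"wy":0,"wz":0},{"claw":5,"x":0,"y":0,"z":0,"wx":0,"wy":0,"wz":0}]'
cat > look.py <<'E'
import sys
from station import r
from h import *
from scipy.spatial.transform import Rotation as R
s=r.sense(); print(s["clock"],s["position"].round(4),s["force"].round(1),s["opening"],s["qpos"].round(2)); print(R.from_quat(s["ee_rot"]).as_matrix().round(3)[:,:2].T)
t=sys.argv[1]
for n,b in (("side",(230,170,400,310)),("top",(230,130,390,330)),("wrist",None)):
    p=r.grab_frame(n)
    if b: crop(p["image"],b,f"pics/{n}_{t}.png",3)
    else: cv2.imwrite(f"pics/{n}_{t}.png",p["image"][:,:,::-1])
a=[cv2.imread(f"pics/{n}_{t}.png") for n in("side","wrist")]
a=[cv2.resize(i,(400,300)) if k else cv2.resize(i,(400,330)) for k,i in enumerate(a)]
cv2.imwrite(f"pics/both_{t}.png",np.vstack([a[0],a[1]])[:600])
E
python3 look.py a
```

```text
clock: 6.82
position: [0.4824, -0.0478, 0.0405]
ee_rot: [-0.307, 0.244, -0.557, 0.732]
force: [0.6, -0.3, 0.3]
opening: 0.0502
6.8167 [ 0.4824 -0.0478  0.0405] [ 0.6 -0.3  0.3] 0.05021071255462461 [-0.47  0.54  2.37  2.17  0.61 -1.27]
[[ 0.261 -0.965 -0.015]
 [ 0.665  0.191 -0.722]]
```

View pics/wrist_a.png

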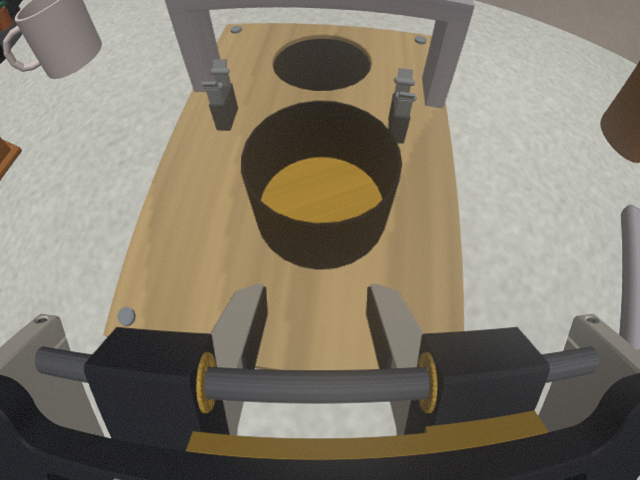

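View pics/side_a.png

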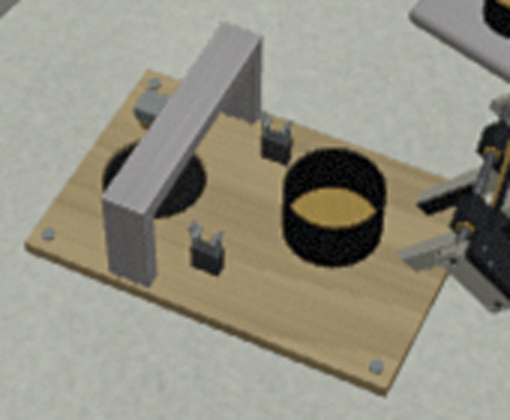

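```bash
python3 -m inch '[{"claw":5,"x":0,"y":0,"z":-1.3,"wx":0,"wy":0,"wz":0},{"claw":5,"x":0.6,"y":0.15,"z":0,"wx":0,"wy":0,"wz":0},{"claw":5,"x":0.6,"y":0.15,"z":0,"wx":0,"wy":0,"wz":0},{"claw":5,"x":1,"y":0.24,"z":0,"wx":0,"wy":0,"wz":0},{"claw":5,"x":1,"y":0.24,"z":0,"wx":0,"wy":0,"wz":0},{"claw":5,"x":1,"y":0.24,"z":0,"wx":0,"wy":0,"wz":0},{"claw":5,"x":1,"y":0.24,"z":0,"wx":0,"wy":0,"wz":0},{"claw":5,"x":1,"y":0.24,"z":0,"wx":0,"wy":0,"wz":0},{"claw":5,"x":1,"y":0.24,"z":0,"wx":0,"wy":0,"wz":0},{"claw":5,"x":0.5,"y":0.12,"z":0,"wx":0,"wy":0,"wz":0},{"claw":5,"x":0.3,"y":0.08,"z":0,"wx":0,"wy":0,"wz":0},{"claw":5,"x":0,"y":0,"z":0,"wx":0,"wy":0,"wz":0}]'
python3 look.py b
```

```text
clock: 7.97
position: [0.5616, -0.0289, 0.0299]
ee_rot: [-0.308, 0.242, -0.558, 0.731]
force: [0.8, -0.9, -0.1]
opening: 0.0498
7.9667 [ 0.5616 -0.0289  0.0299] [ 0.8 -0.9 -0.1] 0.04979583460251039 [-0.33  0.61  2.2   2.23  0.52 -1.18]
[[ 0.259 -0.966 -0.011]
 [ 0.667  0.187 -0.721]]
```

View pics/wrist_b.png

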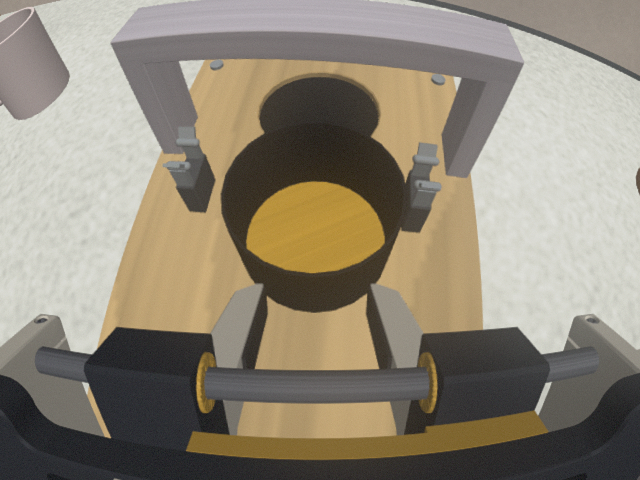

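View pics/side_b.png

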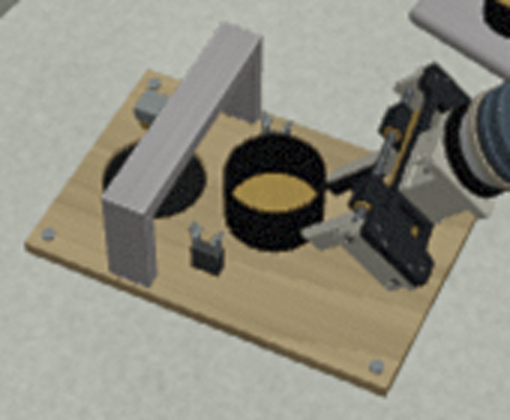

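```bash
python3 -m inch '[{"claw":5,"x":0.9,"y":0.22,"z":0,"wx":0,"wy":0,"wz":0},{"claw":5,"x":0.9,"y":0.22,"z":0,"wx":0,"wy":0,"wz":0},{"claw":5,"x":0.9,"y":0.22,"z":0,"wx":0,"wy":0,"wz":0},{"claw":5,"x":0.9,"y":0.22,"z":0,"wx":0,"wy":0,"wz":0},{"claw":5,"x":0.9,"y":0.22,"z":0,"wx":0,"wy":0,"wz":0},{"claw":5,"x":0.9,"y":0.22,"z":0,"wx":0,"wy":0,"wz":0},{"claw":5,"x":0.9,"y":0.22,"z":0,"wx":0,"wy":0,"wz":0},{"claw":5,"x":0.9,"y":0.22,"z":0,"wx":0,"wy":0,"wz":0},{"claw":5,"x":0.6,"y":0.15,"z":0,"wx":0,"wy":0,"wz":0},{"claw":5,"x":0.3,"y":0.08,"z":0,"wx":0,"wy":0,"wz":0},{"claw":5,"x":0,"y":0,"z":0,"wx":0,"wy":0,"wz":0}]'
python3 look.py c
```

```text
clock: 9.03
position: [0.6428, -0.009, 0.03]
ee_rot: [-0.308, 0.242, -0.558, 0.731]
force: [-0.1, -0.0, -0.6]
opening: 0.0499
9.0333 [ 0.6428 -0.009   0.03  ] [-0.1 -0.  -0.6] 0.04987219097237376 [-0.23  0.67  2.01  2.16  0.42 -1.  ]
[[ 0.259 -0.966 -0.011]
 [ 0.668  0.187 -0.721]]
```

View pics/wrist_c.png

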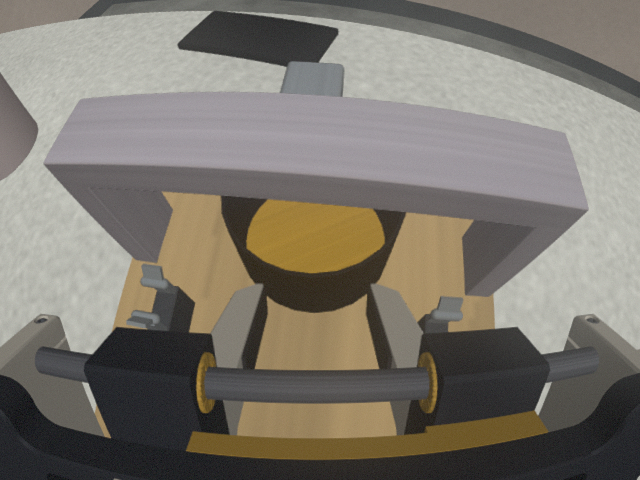

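View pics/side_c.png

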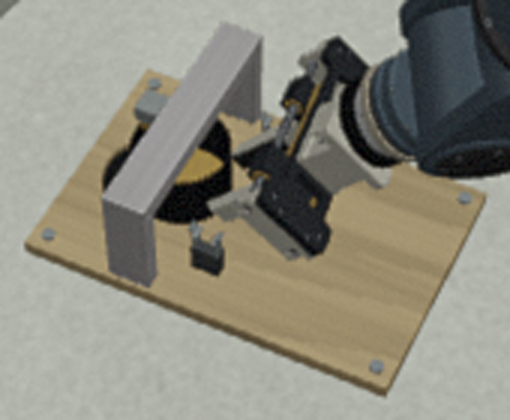

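```bash
python3 - <<'E'
from station import r
from h import *
p=r.grab_frame("wrist");s=r.sense();a=np.linspace(0,2*np.pi,90)
f=np.array([.968,.251]);n=np.array([-.251,.968])
for d in (38,40,42,44,46):
  for l in (0,):
    c=s["position"][:2]+f*d/1000+n*l/1000
    q=np.vstack([wproj(p,np.c_[c[0]+.043*np.cos(a),c[1]+.043*np.sin(a),np.full(90,z)]) for z in (.014,.069)])
    fl=wproj(p,np.c_[c[0]+.041*np.cos(a),c[1]+.041*np.sin(a),np.full(90,.016)])
    print(d,"bottom row",q[:,1].max().round(1),"cols",q[:,0].min().round(1),q[:,0].max().round(1),"floor cols",fl[:,0].min().round(1),fl[:,0].max().round(1),"floor max row",fl[:,1].max().round(1))
x=[.6082,-.0072,.1457]
c,sn=np.cos(x[2]),np.sin(x[2])
def w(v): return [x[0]+c*v[0]-sn*v[1],x[1]+sn*v[0]+c*v[1],v[2]]
V=[(.048,-.11,.114),(.048,.11,.114)]
print(wproj(p,np.array([w((.048,0,.096)),w((.015,.066,.063)),w((.015,-.066,.063))])).round(1))
E
```

```text
38 bottom row 316.0 cols 221.8 412.3 floor cols 246.8 389.2 floor max row 311.4
40 bottom row 312.4 cols 222.4 411.8 floor cols 247.1 389.0 floor max row 307.8
42 bottom row 308.8 cols 223.0 411.2 floor cols 247.4 388.7 floor max row 304.2
44 bottom row 305.3 cols 223.6 410.7 floor cols 247.7 388.5 floor max row 300.6
46 bottom row 301.7 cols 224.2 410.1 floor cols 248.0 388.2 floor max row 297.1
[[300.3 199. ]
 [145.6 292.8]
 [455.  328.6]]
```

```bash
python3 -m inch '[{"claw":5,"x":0.4,"y":0.09,"z":0,"wx":0,"wy":0,"wz":0},{"claw":5,"x":0.4,"y":0.09,"z":0,"wx":0,"wy":0,"wz":0},{"claw":5,"x":0.4,"y":0.09,"z":0,"wx":0,"wy":0,"wz":0},{"claw":5,"x":0.4,"y":0.09,"z":0,"wx":0,"wy":0,"wz":0},{"claw":5,"x":0.3,"y":0.07,"z":0,"wx":0,"wy":0,"wz":0},{"claw":5,"x":0.3,"y":0.07,"z":0,"wx":0,"wy":0,"wz":0},{"claw":5,"x":0.2,"y":0.04,"z":0,"wx":0,"wy":0,"wz":0},{"claw":5,"x":0.1,"y":0.02,"z":0,"wx":0,"wy":0,"wz":0},{"claw":5,"x":0,"y":0,"z":0,"wx":0,"wy":0,"wz":0}]'
python3 look.py d
```

```text
clock: 9.98
position: [0.6673, -0.0035, 0.0298]
ee_rot: [-0.308, 0.243, -0.558, 0.731]
force: [-0.1, 0.1, 0.8]
opening: 0.0497
9.9833 [ 0.6673 -0.0035  0.0298] [-0.1  0.1  0.8] 0.049723686860291376 [-0.21  0.69  1.95  2.12  0.39 -0.93]
[[ 0.259 -0.966 -0.011]
 [ 0.667  0.187 -0.721]]
```

View pics/wrist_d.png

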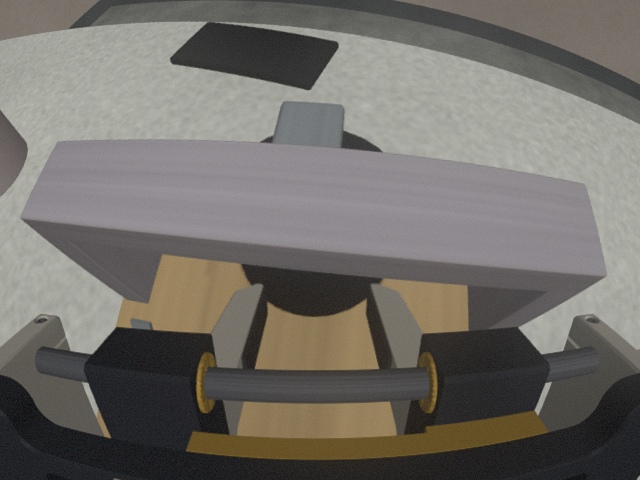

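View pics/side_d.png

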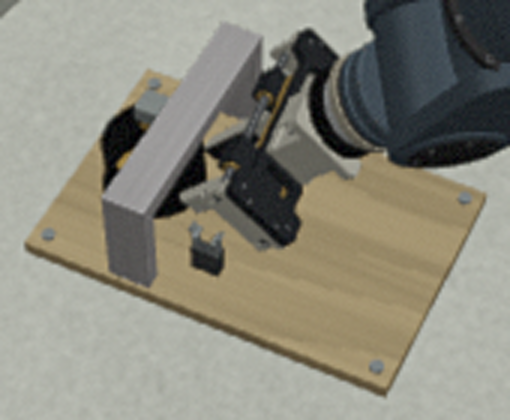

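```bash
python3 -m inch '[{"claw":5,"x":0.1,"y":0.02,"z":0,"wx":0,"wy":0,"wz":0},{"claw":5,"x":0.1,"y":0.02,"z":0,"wx":0,"wy":0,"wz":0},{"claw":5,"x":0,"y":0,"z":0,"wx":0,"wy":0,"wz":0}]'
python3 look.py e; cd pics; python3 -c "
import cv2
a=cv2.imread('wrist_e.png')[90:350,120:500];b=cv2.imread('wrist_d.png')[90:350,120:500]
import numpy as np
cv2.imwrite('de.png',cv2.resize(np.hstack([b,a]),None,fx=1.05,fy=1.05)[:, :800])
c=cv2.imread('wrist_e.png')[220:340,200:420];cv2.imwrite('e4.png',cv2.resize(np.clip(c.astype(float)*2.5,0,255).astype('uint8'),None,fx=3.5,fy=3.5,interpolation=2))"
```

```text
clock: 10.38
position: [0.6693, -0.0032, 0.03]
ee_rot: [-0.308, 0.242, -0.558, 0.731]
force: [-1.2, -0.6, 1.1]
opening: 0.0498
10.3833 [ 0.6693 -0.0032  0.03  ] [-1.2 -0.6  1.1] 0.04982588267651652 [-0.21  0.69  1.95  2.11  0.38 -0.92]
[[ 0.259 -0.966 -0.011]
 [ 0.667  0.187 -0.721]]
```

View pics/e4.png

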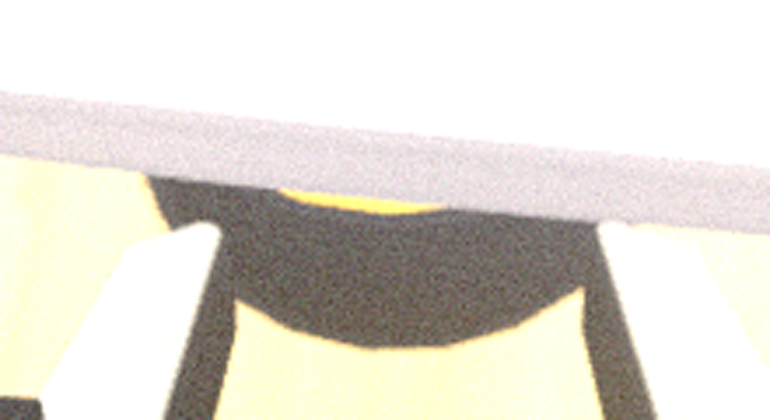

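View pics/top_e.png

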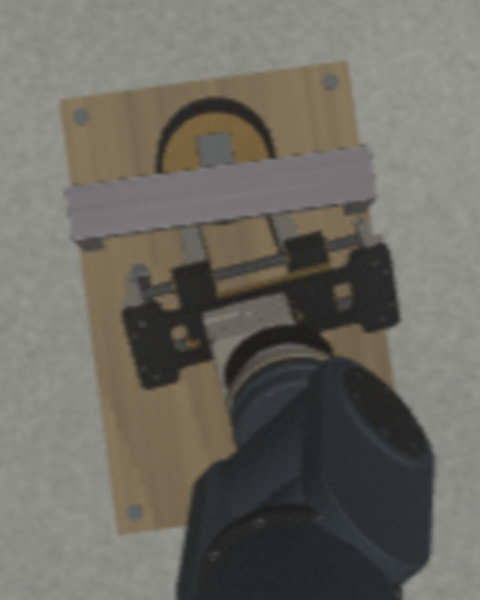

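```bash
python3 - <<'E'
from station import r
from h import *
p=r.grab_frame("wrist");s=r.sense();a=np.linspace(0,2*np.pi,90)
f=np.array([.968,.251]);n=np.array([-.251,.968])
for d in (37,38,39,40,41):
  for z in (.008,.011,.014):
    c=s["position"][:2]+f*d/1000
    R=lambda rr,zz:wproj(p,np.c_[c[0]+rr*np.cos(a),c[1]+rr*np.sin(a),np.full(90,zz)])[:,1].max().round(1)
    print(d,z,"near rim inner row",R(.041,z+.055),"base row",R(.043,max(z,.014)),c)
c=np.array([.7072,.0074]);print("recess edge row",R(.0455,.014))
E
```

```text
37 0.008 near rim inner row 283.6 base row 317.9 [0.70502437 0.00601661]
37 0.011 near rim inner row 281.1 base row 317.9 [0.70502437 0.00601661]
37 0.014 near rim inner row 278.5 base row 317.9 [0.70502437 0.00601661]
38 0.008 near rim inner row 281.3 base row 316.1 [0.70599237 0.00626761]
38 0.011 near rim inner row 278.8 base row 316.1 [0.70599237 0.00626761]
38 0.014 near rim inner row 276.1 base row 316.1 [0.70599237 0.00626761]
39 0.008 near rim inner row 279.0 base row 314.3 [0.70696037 0.00651861]
39 0.011 near rim inner row 276.5 base row 314.3 [0.70696037 0.00651861]
39 0.014 near rim inner row 273.8 base row 314.3 [0.70696037 0.00651861]
40 0.008 near rim inner row 276.8 base row 312.5 [0.70792837 0.00676961]
40 0.011 near rim inner row 274.2 base row 312.5 [0.70792837 0.00676961]
40 0.014 near rim inner row 271.4 base row 312.5 [0.70792837 0.00676961]
41 0.008 near rim inner row 274.5 base row 310.7 [0.70889637 0.00702061]
41 0.011 near rim inner row 271.9 base row 310.7 [0.70889637 0.00702061]
41 0.014 near rim inner row 269.1 base row 310.7 [0.70889637 0.00702061]
recess edge row 318.0
```

```bash
python3 -m inch '[{"claw":5,"x":-0.5,"y":-0.12,"z":0,"wx":0,"wy":0,"wz":0},{"claw":5,"x":-1,"y":-0.24,"z":0,"wx":0,"wy":0,"wz":0},{"claw":5,"x":-1.5,"y":-0.37,"z":0,"wx":0,"wy":0,"wz":0},{"claw":5,"x":-2,"y":-0.49,"z":0,"wx":0,"wy":0,"wz":0},{"claw":5,"x":-2,"y":-0.49,"z":0,"wx":0,"wy":0,"wz":0},{"claw":5,"x":-2,"y":-0.49,"z":0,"wx":0,"wy":0,"wz":0},{"claw":5,"x":-2,"y":-0.49,"z":0,"wx":0,"wy":0,"wz":0},{"claw":5,"x":-2,"y":-0.49,"z":1,"wx":0,"wy":0,"wz":0},{"claw":5,"x":-1,"y":0,"z":2.5,"wx":0,"wy":0,"wz":0},{"claw":5,"x":0,"y":0,"z":2.5,"wx":0,"wy":0,"wz":0},{"claw":5,"x":0,"y":0,"z":0,"wx":0,"wy":0,"wz":0}]'
python3 look.py f
```

```text
clock: 11.5
position: [0.5297, -0.0356, 0.0934]
ee_rot: [-0.307, 0.241, -0.56, 0.731]
force: [1.3, -0.7, 0.6]
opening: 0.0497
11.5 [ 0.5297 -0.0356  0.0934] [ 1.3 -0.7  0.6] 0.04969656959675849 [-0.38  0.42  2.27  1.98  0.48 -0.95]
[[ 0.258 -0.966 -0.009]
 [ 0.67   0.185 -0.718]]
```

View pics/wrist_f.png

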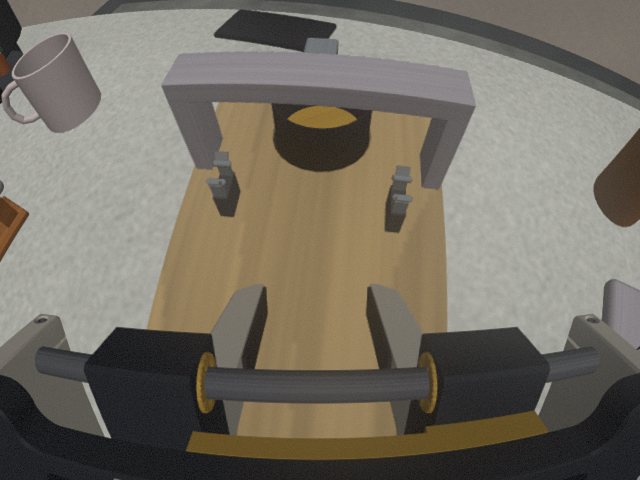

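View pics/side_f.png

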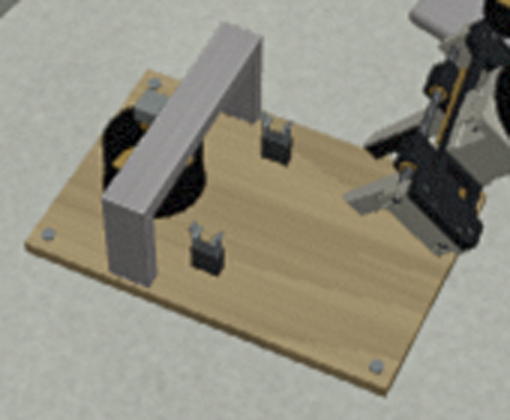

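```bash
python3 - <<'E'
from station import r
from h import *
# bar measurement
for n in ("side","top"):
    p=r.grab_frame(n)
    for d in r.outline_of(p,"bar")[:3]:
        if d["pixels"].sum()>2000: continue
        ys,xs=np.nonzero(d["pixels"]); (cx,cy),(w,h),ang=cv2.minAreaRect(np.c_[xs,ys].astype(np.float32))
        vx,vy,x0,y0=cv2.fitLine(np.c_[xs,ys].astype(np.float32),cv2.DIST_L2,0,.01,.01).ravel()
        t=(xs-x0)*vx+(ys-y0)*vy; m=(t.max()+t.min())/2
        A=unproj(p,(x0+vx*t.min(),y0+vy*t.min()),.04);B=unproj(p,(x0+vx*t.max(),y0+vy*t.max()),.04)
        print(n,d["conf"],A.round(4),B.round(4),((A+B)/2).round(4),np.linalg.norm(A-B),np.degrees(np.arctan2((A-B)[1],(A-B)[0])))
E
```

```text
side 0.59 [0.569  0.3193 0.04  ] [0.3842 0.3455 0.04  ] [0.4766 0.3324 0.04  ] 0.18667730318877046 -8.07501449654311
top 0.94 [0.3839 0.3488 0.04  ] [0.5654 0.3235 0.04  ] [0.4746 0.3362 0.04  ] 0.18330384059877333 172.06332950082015
```

```bash
python3 -m inch '[{"claw":5,"x":-0.5,"y":0,"z":2,"wx":-0.025,"wy":0.093,"wz":0},{"claw":5,"x":-0.5,"y":0,"z":2,"wx":-0.025,"wy":0.093,"wz":0},{"claw":5,"x":-0.5,"y":1,"z":2,"wx":-0.025,"wy":0.093,"wz":0},{"claw":5,"x":-0.5,"y":2,"z":2,"wx":-0.025,"wy":0.093,"wz":0},{"claw":5,"x":-0.5,"y":2,"z":2,"wx":-0.025,"wy":0.093,"wz":0},{"claw":5,"x":-0.5,"y":2.5,"z":1,"wx":-0.025,"wy":0.093,"wz":0},{"claw":5,"x":-0.5,"y":2.5,"z":0,"wx":-0.025,"wy":0.093,"wz":0},{"claw":5,"x":-0.5,"y":2.5,"z":0,"wx":-0.025,"wy":0.093,"wz":0},{"claw":5,"x":0,"y":2.5,"z":0,"wx":0,"wy":0,"wz":0},{"claw":5,"x":0,"y":2.5,"z":0,"wx":0,"wy":0,"wz":0},{"claw":5,"x":0,"y":2.5,"z":0,"wx":0,"wy":0,"wz":0},{"claw":5,"x":0,"y":0,"z":0,"wx":0,"wy":0,"wz":0}]'
python3 look.py g
```

```text
clock: 12.85
position: [0.51, 0.1144, 0.1242]
ee_rot: [-0.4, 0.343, -0.485, 0.699]
force: [0.4, 0.1, 0.3]
opening: 0.0495
12.85 [0.51   0.1144 0.1242] [0.4 0.1 0.3] 0.04954993564124376 [0.02 0.29 2.13 0.61 0.36 0.78]
[[ 0.295 -0.951 -0.092]
 [ 0.403  0.211 -0.891]]
```

View pics/top_g.png

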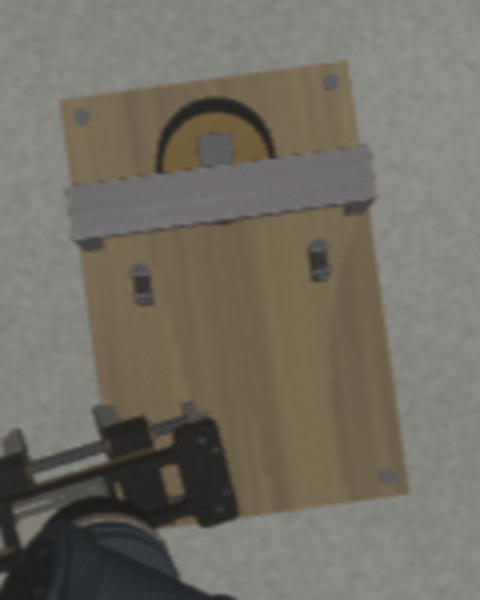

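View pics/wrist_g.png

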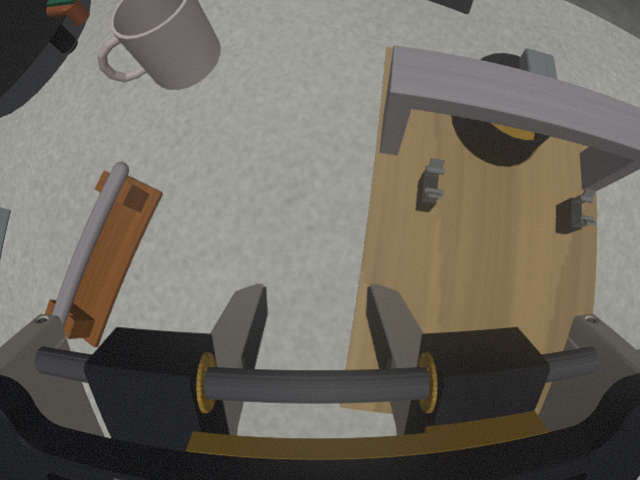

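```bash
cat > rot.py <<'E'
import sys
from station import r
import numpy as np
from scipy.spatial.transform import Rotation as R
psi,lean=np.radians(float(sys.argv[1])),np.radians(float(sys.argv[2])); hd=np.radians(float(sys.argv[3])) if len(sys.argv)>3 else 0
x0=np.array([np.cos(psi),np.sin(psi),0]);y=np.array([0,0,-1.]);M=np.c_[x0,y,np.cross(x0,y)]
f=np.array([np.cos(hd),np.sin(hd),0]);ax=np.cross(y,f)
M=R.from_rotvec(ax*lean).as_matrix()@M
s=r.sense();d=(R.from_matrix(M)*R.from_quat(s["ee_rot"]).inv()).as_rotvec()
print(s["clock"],s["position"].round(4),s["force"].round(1),"rotvec",d.round(3),"mag",np.linalg.norm(d).round(3),"q",s["qpos"].round(2))
if len(sys.argv)>4:
    print("delta cm",(100*(np.array([float(v) for v in sys.argv[4:7]])-s["position"])).round(2))
E
python3 rot.py -98 0 0 .476 .334 .16
```

```text
13.0 [0.5105 0.1112 0.1244] [ 0.1  0.5 -0.5] rotvec [-0.127  0.459 -0.409] mag 0.628 q [0.02 0.29 2.13 0.62 0.36 0.77]
delta cm [-3.45 22.28  3.56]
```

```bash
python3 -m inch '[{"claw":5,"x":-0.3,"y":1.9,"z":0.5,"wx":-0.012,"wy":0.042,"wz":-0.037},{"claw":5,"x":-0.3,"y":1.9,"z":0.5,"wx":-0.012,"wy":0.042,"wz":-0.037},{"claw":5,"x":-0.3,"y":1.9,"z":0.5,"wx":-0.012,"wy":0.042,"wz":-0.037},{"claw":5,"x":-0.3,"y":1.9,"z":0.5,"wx":-0.012,"wy":0.042,"wz":-0.037},{"claw":5,"x":-0.3,"y":1.9,"z":0.5,"wx":-0.012,"wy":0.042,"wz":-0.037},{"claw":5,"x":-0.3,"y":1.9,"z":0.5,"wx":-0.012,"wy":0.042,"wz":-0.037},{"claw":5,"x":-0.3,"y":1.9,"z":0.5,"wx":-0.012,"wy":0.042,"wz":-0.037},{"claw":5,"x":-0.3,"y":1.9,"z":0,"wx":-0.012,"wy":0.042,"wz":-0.037},{"claw":5,"x":-0.3,"y":1.9,"z":0,"wx":-0.012,"wy":0.042,"wz":-0.037},{"claw":5,"x":-0.3,"y":1.9,"z":0,"wx":-0.012,"wy":0.042,"wz":-0.037},{"claw":5,"x":-0.3,"y":1.9,"z":0,"wx":-0.012,"wy":0.042,"wz":-0.037},{"claw":5,"x":0,"y":1.4,"z":0,"wx":0,"wy":0,"wz":0}]'
python3 rot.py -98 0 0 .476 .334 .16
```

```text
clock: 14.0
position: [0.4806, 0.3208, 0.1553]
ee_rot: [0.462, -0.523, 0.53, -0.482]
force: [0.5, -0.7, -0.4]
opening: 0.0504
14.0 [0.4806 0.3208 0.1553] [ 0.5 -0.7 -0.4] rotvec [-0.011  0.027 -0.03 ] mag 0.042 q [ 0.51  0.46  1.66 -0.    0.99  2.19]
delta cm [-0.46  1.32  0.47]
```

```bash
python3 -m inch '[{"claw":5,"x":-0.4,"y":1.3,"z":0,"wx":-0.011,"wy":0.027,"wz":-0.03},{"claw":5,"x":0,"y":0,"z":-1.5,"wx":0,"wy":0,"wz":0},{"claw":5,"x":0,"y":0,"z":0,"wx":0,"wy":0,"wz":0},{"claw":5,"x":0,"y":0,"z":0,"wx":0,"wy":0,"wz":0}]'
python3 rot.py -98 0 0 .476 .334 .021
python3 - <<'E'
from station import r
from h import *
p=r.grab_frame("wrist");cv2.imwrite("pics/wrist_h.png",p["image"][:,:,::-1])
c=np.array([.4757,.3343,.04]);u=np.array([np.cos(np.radians(-8)),np.sin(np.radians(-8)),0])
print(wproj(p,np.array([c,c-u*.095,c+u*.095,c+u*.05])).round(1))
E
```

```text
clock: 14.33
position: [0.4757, 0.3323, 0.1399]
ee_rot: [0.465, -0.533, 0.533, -0.465]
force: [-0.3, 0.5, 0.0]
opening: 0.0498
14.3333 [0.4757 0.3323 0.1399] [-0.3  0.5  0. ] rotvec [ 0.     0.001 -0.003] mag 0.003 q [ 0.53  0.49  1.65 -0.    1.    2.24]
delta cm [  0.03   0.17 -11.89]
[[313.9 240.2]
 [313.8 347.2]
 [314.2 110.5]
 [314.  173.4]]
```

View pics/wrist_h.png

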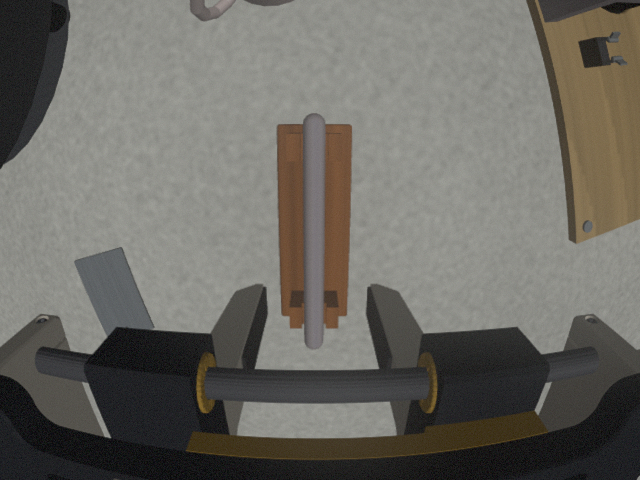

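```bash
python3 -m inch '[{"claw":5,"x":-0.15,"y":0.2,"z":-1.5,"wx":0,"wy":0,"wz":0},{"claw":5,"x":0,"y":0,"z":-2,"wx":0,"wy":0,"wz":0},{"claw":5,"x":0,"y":0,"z":-2,"wx":0,"wy":0,"wz":0},{"claw":5,"x":0,"y":0,"z":-2,"wx":0,"wy":0,"wz":0},{"claw":5,"x":0,"y":0,"z":-2,"wx":0,"wy":0,"wz":0},{"claw":5,"x":0,"y":0,"z":-1.5,"wx":0,"wy":0,"wz":0},{"claw":5,"x":0,"y":0,"z":-0.7,"wx":0,"wy":0,"wz":0},{"claw":5,"x":0,"y":0,"z":0,"wx":0,"wy":0,"wz":0}]'
python3 rot.py -98 0 0 .474 .334 .022
```

```text
clock: 15.05
position: [0.4742, 0.3345, 0.0229]
ee_rot: [0.464, -0.533, 0.533, -0.465]
force: [-0.4, -0.4, 1.0]
opening: 0.0504
15.05 [0.4742 0.3345 0.0229] [-0.4 -0.4  1. ] rotvec [ 0.     0.001 -0.002] mag 0.002 q [ 0.53  0.67  1.7  -0.    0.77  2.24]
delta cm [-0.02 -0.05 -0.09]
```

```bash
python3 -m inch '[{"claw":0.8,"x":0,"y":0,"z":0,"wx":0,"wy":0,"wz":0},{"claw":0.8,"x":0,"y":0,"z":0,"wx":0,"wy":0,"wz":0},{"claw":0.8,"x":0,"y":0,"z":0,"wx":0,"wy":0,"wz":0},{"claw":0.8,"x":0,"y":0,"z":0,"wx":0,"wy":0,"wz":0},{"claw":0.8,"x":0,"y":0,"z":0,"wx":0,"wy":0,"wz":0},{"claw":0.8,"x":0,"y":0,"z":0,"wx":0,"wy":0,"wz":0},{"claw":0.8,"x":0,"y":0,"z":0,"wx":0,"wy":0,"wz":0},{"claw":0.8,"x":0,"y":0,"z":0,"wx":0,"wy":0,"wz":0}]' 50
python3 -m inch '[{"claw":0.8,"x":0,"y":0,"z":0.5,"wx":0,"wy":0,"wz":0},{"claw":0.8,"x":0,"y":0,"z":1.5,"wx":0,"wy":0,"wz":0},{"claw":0.8,"x":0,"y":0,"z":2,"wx":0,"wy":0,"wz":0},{"claw":0.8,"x":0,"y":0,"z":3,"wx":0,"wy":0,"wz":0},{"claw":0.8,"x":0,"y":0,"z":3,"wx":0,"wy":0,"wz":0},{"claw":0.8,"x":0,"y":0,"z":3,"wx":0,"wy":0,"wz":0},{"claw":0.8,"x":0,"y":0,"z":3,"wx":0,"wy":0,"wz":0},{"claw":0.8,"x":0,"y":0,"z":0,"wx":0,"wy":0,"wz":0}]'
python3 look.py i; python3 rot.py 8.35 0 0 .56 -.014 .18
```

```text
clock: 15.72
position: [0.4746, 0.3354, 0.024]
ee_rot: [0.464, -0.533, 0.533, -0.465]
force: [-0.5, -0.5, 4.3]
opening: 0.0146
clock: 16.38
position: [0.4764, 0.3366, 0.1897]
ee_rot: [0.461, -0.532, 0.534, -0.468]
force: [0.3, -0.4, -0.2]
opening: 0.0148
16.3833 [0.4764 0.3366 0.1897] [ 0.3 -0.4 -0.2] 0.014826522461699656 [ 0.54  0.44  1.6  -0.    1.09  2.24]
[[-0.136 -0.991 -0.006]
 [ 0.009  0.005 -1.   ]]
16.5333 [0.474  0.3351 0.1831] [-0.3  0.4 -1.6] rotvec [-1.000e-03  1.000e-03  1.853e+00] mag 1.853 q [ 0.54  0.44  1.61 -0.    1.09  2.24]
delta cm [  8.6  -34.91  -0.31]
```

View pics/wrist_i.png

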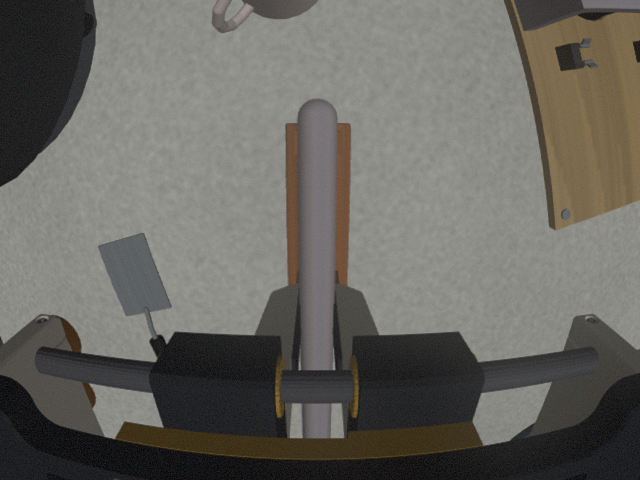

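```bash
python3 -m inch '[{"claw":0.8,"x":0.5,"y":-1.5,"z":0.3,"wx":0,"wy":0,"wz":0.116},{"claw":0.8,"x":0.5,"y":-2,"z":0.3,"wx":0,"wy":0,"wz":0.116},{"claw":0.8,"x":0.5,"y":-2,"z":0.3,"wx":0,"wy":0,"wz":0.116},{"claw":0.8,"x":0.5,"y":-2,"z":0.3,"wx":0,"wy":0,"wz":0.116},{"claw":0.8,"x":0.5,"y":-2,"z":0,"wx":0,"wy":0,"wz":0.116},{"claw":0.8,"x":0.5,"y":-2,"z":0,"wx":0,"wy":0,"wz":0.116},{"claw":0.8,"x":0.5,"y":-2,"z":0,"wx":0,"wy":0,"wz":0.116},{"claw":0.8,"x":0.5,"y":-2,"z":0,"wx":0,"wy":0,"wz":0.116},{"claw":0.8,"x":0.5,"y":-2,"z":0,"wx":0,"wy":0,"wz":0.116},{"claw":0.8,"x":0.5,"y":-2,"z":0,"wx":0,"wy":0,"wz":0.116},{"claw":0.8,"x":0.5,"y":-2,"z":0,"wx":0,"wy":0,"wz":0.116},{"claw":0.8,"x":0.5,"y":-2,"z":0,"wx":0,"wy":0,"wz":0.116}]'
python3 rot.py 8.35 0 8.35 .59 -.010 .18;python3 rot.py 8.35 28 8.35 .59 -.010 .18
```

```text
clock: 17.53
position: [0.5337, 0.0992, 0.1939]
ee_rot: [-0.698, 0.11, -0.108, 0.699]
force: [-0.4, -0.2, -1.2]
opening: 0.0144
17.5333 [0.5337 0.0992 0.1939] [-0.4 -0.2 -1.2] rotvec [-0.001 -0.004  0.456] mag 0.456 q [0.1  0.37 1.69 0.   1.08 0.41]
delta cm [  5.63 -10.92  -1.39]
17.5333 [0.5337 0.0992 0.1939] [-0.4 -0.2 -1.2] rotvec [-0.042 -0.495  0.446] mag 0.668 q [0.1  0.37 1.69 0.   1.08 0.41]
delta cm [  5.63 -10.92  -1.39]
```

```bash
python3 -m inch '[{"claw":0.8,"x":0.5,"y":-1,"z":0,"wx":0,"wy":0,"wz":0.0912},{"claw":0.8,"x":0.5,"y":-1,"z":0,"wx":0,"wy":0,"wz":0.0912},{"claw":0.8,"x":0.5,"y":-1,"z":0,"wx":0,"wy":0,"wz":0.0912},{"claw":0.8,"x":0.5,"y":-1,"z":0,"wx":0,"wy":0,"wz":0.0912},{"claw":0.8,"x":0.5,"y":-1,"z":0,"wx":0,"wy":0,"wz":0.0912},{"claw":0.8,"x":0.5,"y":-1,"z":0,"wx":0.0118,"wy":-0.0806,"wz":0},{"claw":0.8,"x":0.5,"y":-1,"z":0,"wx":0.0118,"wy":-0.0806,"wz":0},{"claw":0.8,"x":0.5,"y":-1,"z":0,"wx":0.0118,"wy":-0.0806,"wz":0},{"claw":0.8,"x":0.5,"y":-1,"z":0,"wx":0.0118,"wy":-0.0806,"wz":0},{"claw":0.8,"x":0.5,"y":-1,"z":0,"wx":0.0118,"wy":-0.0806,"wz":0},{"claw":0.8,"x":0.5,"y":-1,"z":0,"wx":0.0118,"wy":-0.0806,"wz":0},{"claw":0.8,"x":0,"y":0,"z":0,"wx":0,"wy":0,"wz":0}]'
python3 rot.py 8.35 28 8.35 .6307 -.0039 .12
```

```text
clock: 18.53
position: [0.5873, -0.011, 0.1929]
ee_rot: [-0.671, -0.217, -0.122, 0.698]
force: [-0.9, -0.1, -1.3]
opening: 0.0148
18.5333 [ 0.5873 -0.011   0.1929] [-0.9 -0.1 -1.3] rotvec [-0.005 -0.003  0.006] mag 0.008 q [-0.17  0.27  1.94  0.31  0.5  -0.55]
delta cm [ 4.34  0.71 -7.29]
```

Move to 55 mm above the seat and look.

```bash
python3 -m inch '[{"claw":0.8,"x":0.6,"y":0.1,"z":-1.1,"wx":0,"wy":0,"wz":0},{"claw":0.8,"x":0.6,"y":0.1,"z":-1.1,"wx":0,"wy":0,"wz":0},{"claw":0.8,"x":0.6,"y":0.1,"z":-1.1,"wx":0,"wy":0,"wz":0},{"claw":0.8,"x":0.6,"y":0.1,"z":-1.1,"wx":-0.005,"wy":-0.003,"wz":0.006},{"claw":0.8,"x":0.6,"y":0.1,"z":-1.1,"wx":0,"wy":0,"wz":0},{"claw":0.8,"x":0.6,"y":0.1,"z":-1.1,"wx":0,"wy":0,"wz":0},{"claw":0.8,"x":0.7,"y":0.1,"z":-0.7,"wx":0,"wy":0,"wz":0},{"claw":0.8,"x":0,"y":0,"z":0,"wx":0,"wy":0,"wz":0},{"claw":0.8,"x":0,"y":0,"z":0,"wx":0,"wy":0,"wz":0}]'
python3 look.py j
python3 rot.py 8.35 28 8.35 .6307 -.0039 .0554
cat > bar.py <<'E'
from station import r
from h import *
s=r.sense()
from scipy.spatial.transform import Rotation as R
ya=R.from_quat(s["ee_rot"]).apply([0,1,0]); g=s["position"]-ya*.0165; print("grasp pt",g.round(4))
for n in ("side","top"):
    p=r.grab_frame(n)
    for d in r.outline_of(p,"bar")[:3]:
        m=d["pixels"]
        if m.sum()>2500: continue
        ys,xs=np.nonzero(m);vx,vy,x0,y0=cv2.fitLine(np.c_[xs,ys].astype(np.float32),cv2.DIST_L2,0,.01,.01).ravel()
        t=(xs-x0)*vx+(ys-y0)*vy
        A=unproj(p,(x0+vx*t.min(),y0+vy*t.min()),g[2]);B=unproj(p,(x0+vx*t.max(),y0+vy*t.max()),g[2])
        print(n,d["conf"],A.round(4),B.round(4),((A+B)/2).round(4),"len",np.linalg.norm(A-B).round(4),"yaw",np.degrees(np.arctan((A-B)[0]/(A-B)[1])).round(2))
        print("px ends",(x0+vx*t.min()).round(1),(y0+vy*t.min()).round(1),(x0+vx*t.max()).round(1),(y0+vy*t.max()).round(1))
E
python3 bar.py
```

```text
clock: 19.28
position: [0.6322, -0.0023, 0.122]
ee_rot: [-0.672, -0.221, -0.119, 0.697]
force: [-0.5, 1.7, -0.6]
opening: 0.0151
19.2833 [ 0.6322 -0.0023  0.122 ] [-0.5  1.7 -0.6] 0.015083362711026704 [-0.13  0.45  1.88  0.37  0.36 -0.6 ]
[[ 0.874  0.131  0.469]
 [ 0.464  0.069 -0.883]]
19.4333 [ 0.6324 -0.0026  0.1232] [-0.1 -0.5 -1.1] rotvec [ 0.001  0.002 -0.002] mag 0.003 q [-0.14  0.45  1.88  0.38  0.36 -0.61]
delta cm [-0.17 -0.13 -6.78]
grasp pt [ 0.6247 -0.0038  0.1378]
side 0.62 [0.613  0.0879 0.1378] [ 0.6283 -0.0301  0.1378] [0.6207 0.0289 0.1378] len 0.119 yaw -7.39
px ends 291.1 235.4 314.6 201.1
top 0.56 [0.6128 0.0899 0.1378] [ 0.6388 -0.0939  0.1378] [ 0.6258 -0.002   0.1378] len 0.1856 yaw -8.05
px ends 261.0 222.7 351.0 211.0
```

View pics/side_j.png

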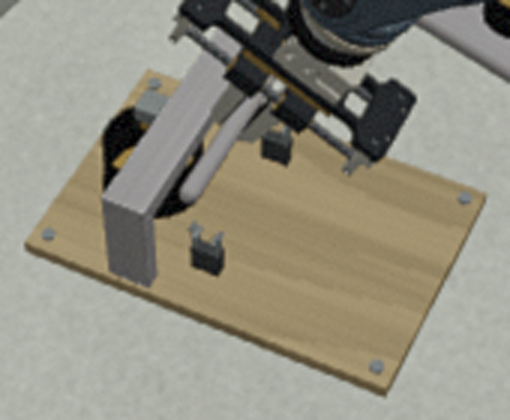

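View pics/top_j.png

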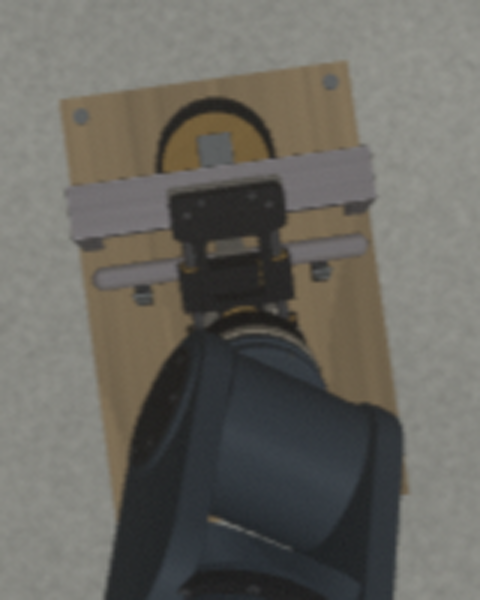

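View pics/wrist_j.png

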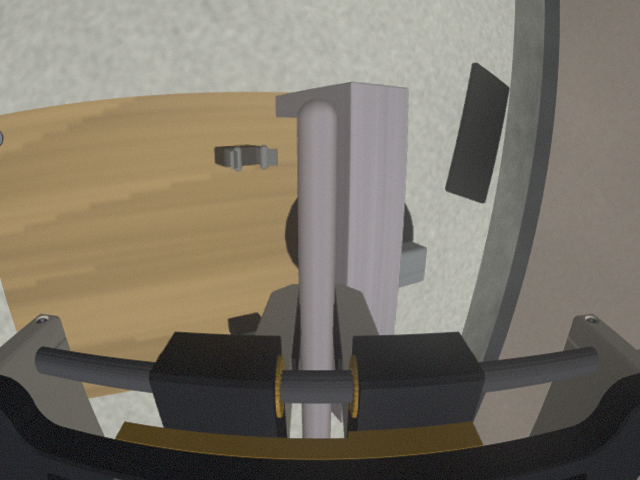

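```bash
python3 - <<'E'
from station import r
from h import *
from scipy.spatial.transform import Rotation as R
p=r.grab_frame("wrist");crop(p["image"],(200,90,400,240),"pics/clipw.png",4)
x=[.6082,-.0072,.1457];c,sn=np.cos(x[2]),np.sin(x[2])
w=lambda v:[x[0]+c*v[0]-sn*v[1],x[1]+sn*v[0]+c*v[1],v[2]]
pts=[w((.015+dx,.066+dy,z)) for z in (.050,.063) for dx in (-.008,0,.008) for dy in (-.006,.006)]
print(wproj(p,np.array(pts)).round(1))
s=r.sense();q=R.from_quat(s["ee_rot"]);g=s["position"]-q.apply([0,.0165,0]);zz=q.apply([0,0,1])
print(g,zz);print(wproj(p,np.array([g+zz*t for t in (.03,.06,.095)])).round(1))
cr=[w((.048,.0,.114)),w((.048,.06,.114)),w((.048,.1,.114)),w((.048,.1,.096))];print("crossbar",wproj(p,np.array(cr)).round(1))
E
```

```text
[[236.2 169.5]
 [235.6 149.8]
 [248.7 168.5]
 [248.2 149.1]
 [260.9 167.6]
 [260.5 148.4]
 [242.4 171.6]
 [241.8 150.8]
 [255.6 170.6]
 [255.1 150.1]
 [268.4 169.6]
 [268.  149.4]]
[ 0.6247282  -0.00392279  0.13765063] [-0.14716676  0.98911092 -0.00123981]
[[319.7 256.7]
 [319.9 186.8]
 [319.9  99.9]]
crossbar [[348.9 287.4]
 [352.1 177.2]
 [353.2  97.2]
 [334.3  99.1]]
```

View pics/clipw.png

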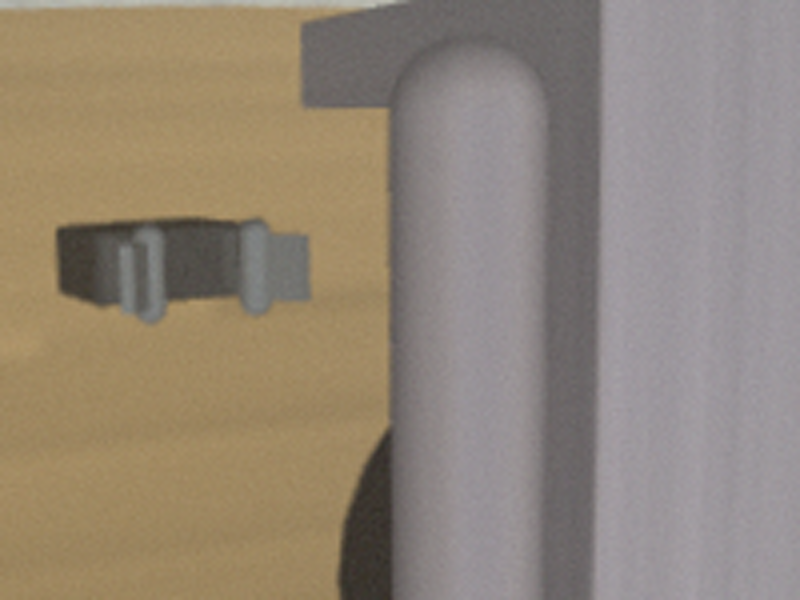

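```bash
python3 -m inch '[{"claw":0.8,"x":-0.17,"y":-0.12,"z":-1,"wx":0,"wy":0,"wz":0},{"claw":0.8,"x":0,"y":0,"z":-1,"wx":0,"wy":0,"wz":0},{"claw":0.8,"x":0,"y":0,"z":-1,"wx":0,"wy":0,"wz":0},{"claw":0.8,"x":0,"y":0,"z":-1,"wx":0,"wy":0,"wz":0},{"claw":0.8,"x":0,"y":0,"z":-1,"wx":0,"wy":0,"wz":0},{"claw":0.8,"x":0,"y":0,"z":-0.7,"wx":0,"wy":0,"wz":0},{"claw":0.8,"x":0,"y":0,"z":-0.3,"wx":0,"wy":0,"wz":0},{"claw":0.8,"x":0,"y":0,"z":0,"wx":0,"wy":0,"wz":0},{"claw":0.8,"x":0,"y":0,"z":0,"wx":0,"wy":0,"wz":0}]'
python3 look.py k
python3 rot.py 8.35 28 8.35 .6307 -.0039 .0354
python3 bar.py
python3 - <<'E'
from station import r
from h import *
p=r.grab_frame("side");crop(p["image"],(270,195,340,270),"pics/sk.png",8)
p=r.grab_frame("wrist");crop(p["image"],(200,90,400,240),"pics/wk.png",4)
E
```

```text
clock: 20.43
position: [0.6309, -0.004, 0.063]
ee_rot: [-0.672, -0.222, -0.12, 0.696]
force: [0.2, -1.4, -0.9]
opening: 0.0149
20.4333 [ 0.6309 -0.004   0.063 ] [ 0.2 -1.4 -0.9] 0.014933749406340818 [-0.14  0.55  1.91  0.57  0.25 -0.81]
[[ 0.872  0.13   0.471]
 [ 0.466  0.068 -0.882]]
20.5833 [ 0.631  -0.004   0.0633] [-0.1 -0.2 -0.7] rotvec [ 0.001  0.003 -0.002] mag 0.003 q [-0.14  0.55  1.91  0.57  0.25 -0.81]
delta cm [-0.03  0.01 -2.79]
grasp pt [ 0.6233 -0.0051  0.0779]
side 0.7 [0.6113 0.0897 0.0779] [ 0.6266 -0.0221  0.0779] [0.6189 0.0338 0.0779] len 0.1128 yaw -7.83
px ends 291.9 252.0 313.2 219.5
top 0.97 [0.611  0.09   0.0779] [ 0.6387 -0.0967  0.0779] [ 0.6249 -0.0034  0.0779] len 0.1887 yaw -8.45
px ends 262.9 225.4 350.1 213.4
```

View pics/sk.png

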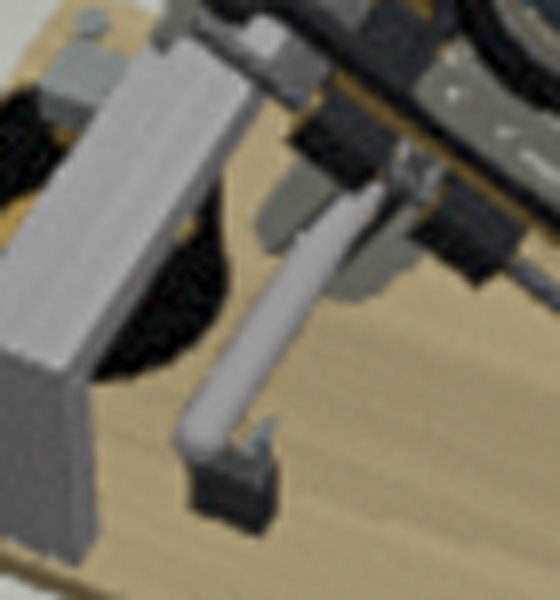

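View pics/wk.png

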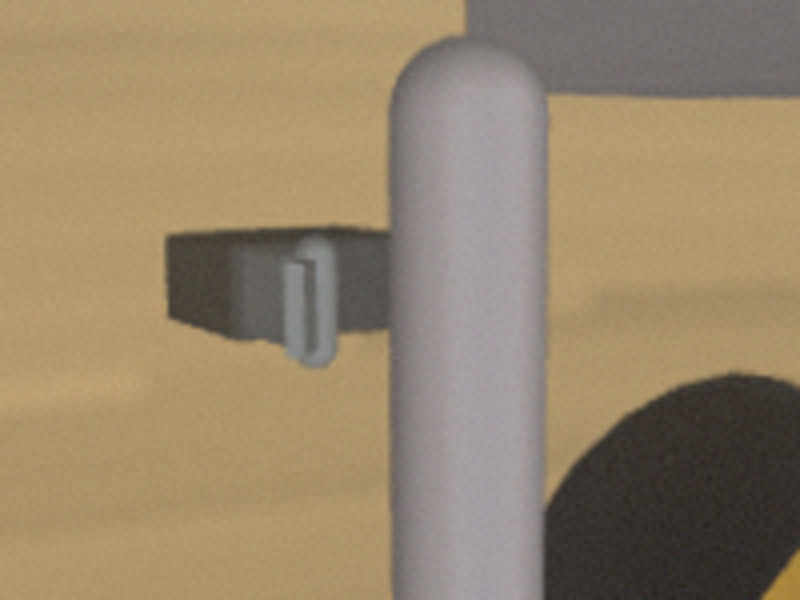

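View pics/top_k.png

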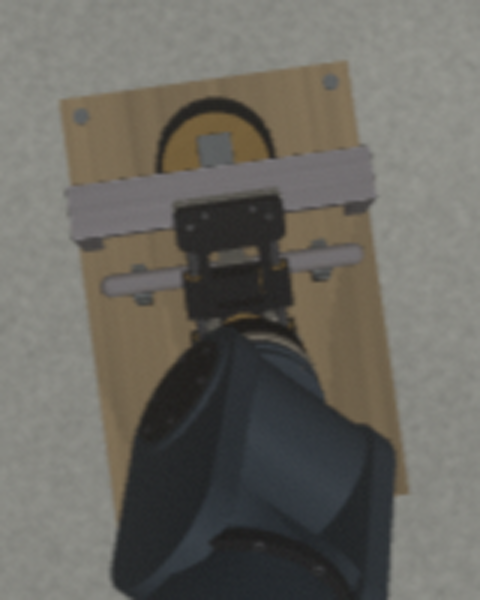

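```bash
python3 - <<'E'
from station import r
from h import *
p=r.grab_frame("top");crop(p["image"],(255,200,355,240),"pics/tk.png",8)
x=[.6093,-.007,.1456];c,sn=np.cos(x[2]),np.sin(x[2])
w=lambda v:[x[0]+c*v[0]-sn*v[1],x[1]+sn*v[0]+c*v[1],v[2]]
print((proj(p,np.array([w((.015,y,z)) for y in (.066,-.066) for z in (.06,.078)]))-[255,200])*8)
E
```

```text
[[176.63456662 195.43124039]
 [173.6506473  191.12154194]
 [657.67563268 130.30133152]
 [661.51907298 125.07672336]]
```

View pics/tk.png

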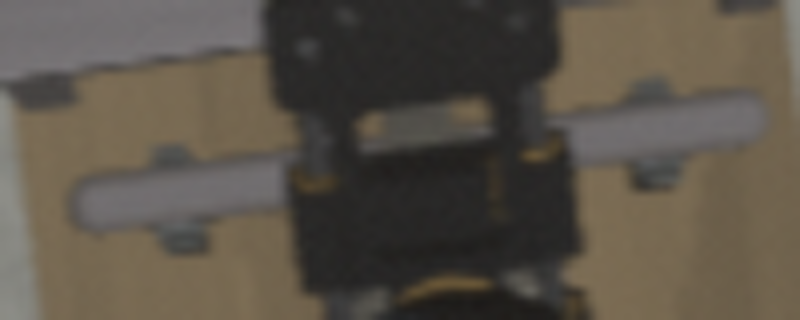

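```bash
python3 -m inch '[{"claw":0.8,"x":0,"y":0,"z":-0.6,"wx":0,"wy":0,"wz":0},{"claw":0.8,"x":0,"y":0,"z":-0.5,"wx":0,"wy":0,"wz":0},{"claw":0.8,"x":0,"y":0,"z":-0.3,"wx":0,"wy":0,"wz":0},{"claw":0.8,"x":0,"y":0,"z":0,"wx":0,"wy":0,"wz":0}]'
python3 -m inch '[{"claw":0.8,"x":0,"y":0,"z":-0.3,"wx":0,"wy":0,"wz":0},{"claw":0.8,"x":0,"y":0,"z":-0.3,"wx":0,"wy":0,"wz":0},{"claw":0.8,"x":0,"y":0,"z":0,"wx":0,"wy":0,"wz":0}]'
python3 rot.py 8.35 28 8.35 .6307 -.0039 .0354
```

```text
clock: 21.27
position: [0.6309, -0.004, 0.0485]
ee_rot: [-0.672, -0.222, -0.121, 0.696]
force: [-0.6, 0.0, -1.7]
opening: 0.0146
clock: 21.52
position: [0.6312, -0.0041, 0.0431]
ee_rot: [-0.672, -0.222, -0.121, 0.696]
force: [0.2, -2.1, 1.8]
opening: 0.015
21.5167 [ 0.6312 -0.0041  0.0431] [ 0.2 -2.1  1.8] rotvec [ 0.001  0.003 -0.002] mag 0.004 q [-0.14  0.59  1.91  0.68  0.21 -0.92]
delta cm [-0.05  0.02 -0.77]
```

```bash
python3 -m inch '[{"claw":0.8,"x":0,"y":0,"z":-0.3,"wx":0,"wy":0,"wz":0},{"claw":0.8,"x":0,"y":0,"z":0,"wx":0,"wy":0,"wz":0}]'
python3 -m inch '[{"claw":0.8,"x":0,"y":0,"z":-0.3,"wx":0,"wy":0,"wz":0},{"claw":0.8,"x":0,"y":0,"z":0,"wx":0,"wy":0,"wz":0}]'
python3 rot.py 8.35 28 8.35 .6307 -.0039 .0354
```

```text
clock: 21.68
position: [0.6306, -0.004, 0.0394]
ee_rot: [-0.672, -0.222, -0.12, 0.696]
force: [0.2, -1.3, 0.1]
opening: 0.0149
clock: 21.85
position: [0.6303, -0.0038, 0.036]
ee_rot: [-0.672, -0.222, -0.12, 0.697]
force: [1.1, -0.2, -2.2]
opening: 0.0148
21.85 [ 0.6303 -0.0038  0.036 ] [ 1.1 -0.2 -2.2] rotvec [ 0.001  0.001 -0.002] mag 0.002 q [-0.14  0.6   1.91  0.72  0.2  -0.96]
delta cm [ 0.04 -0.01 -0.06]
```

```bash
python3 -m inch '[{"claw":0.8,"x":0,"y":0,"z":-0.15,"wx":0,"wy":0,"wz":0},{"claw":0.8,"x":0,"y":0,"z":-0.1,"wx":0,"wy":0,"wz":0},{"claw":0.8,"x":0,"y":0,"z":0,"wx":0,"wy":0,"wz":0}]'
python3 look.py m; python3 bar.py
python3 - <<'E'
from station import r
from h import *
p=r.grab_frame("wrist");crop(p["image"],(200,90,400,240),"pics/wm.png",4)
E
```

```text
clock: 22.1
position: [0.6307, -0.0038, 0.0356]
ee_rot: [-0.672, -0.222, -0.121, 0.696]
force: [-14.6, -1.2, 23.8]
opening: 0.0148
22.1 [ 0.6307 -0.0038  0.0356] [-14.6  -1.2  23.8] 0.014813487353129075 [-0.14  0.6   1.91  0.74  0.2  -0.98]
[[ 0.872  0.131  0.472]
 [ 0.467  0.069 -0.882]]
grasp pt [ 0.623  -0.0049  0.0502]
side 0.76 [0.6127 0.0848 0.0502] [ 0.6253 -0.0199  0.0502] [0.619  0.0325 0.0502] len 0.1054 yaw -6.91
px ends 292.9 257.3 313.1 227.4
```

View pics/wm.png

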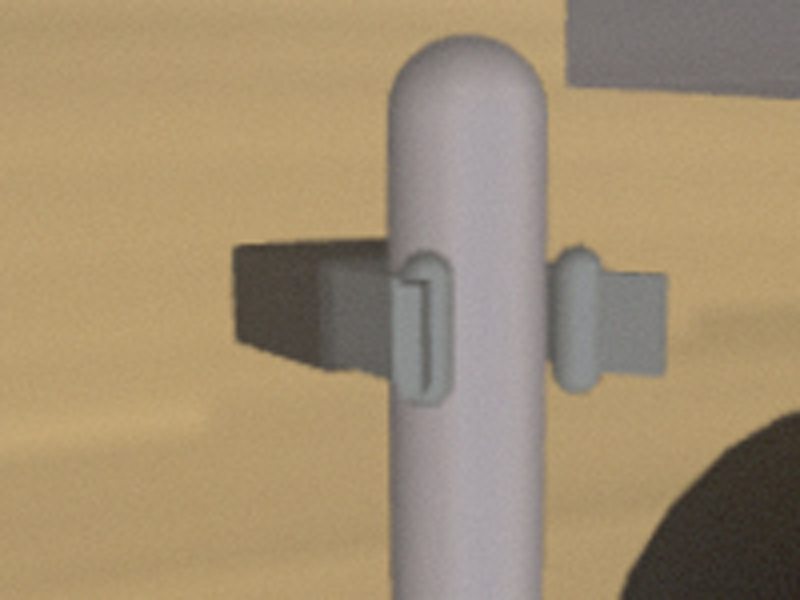

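View pics/side_m.png

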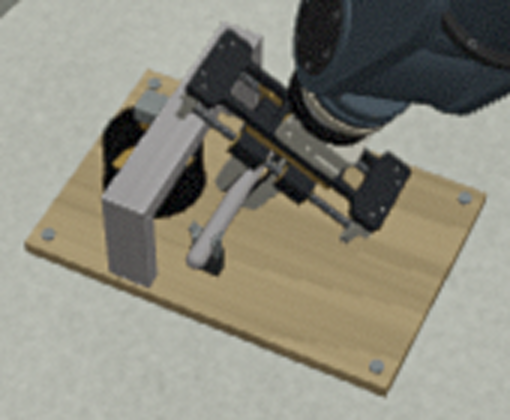

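```bash
python3 -m inch '[{"claw":0.8,"x":0,"y":0,"z":0.2,"wx":0,"wy":0,"wz":0},{"claw":2.3,"x":0,"y":0,"z":0,"wx":0,"wy":0,"wz":0},{"claw":2.3,"x":0,"y":0,"z":0,"wx":0,"wy":0,"wz":0},{"claw":2.3,"x":0,"y":0,"z":0,"wx":0,"wy":0,"wz":0},{"claw":2.3,"x":0,"y":0,"z":0,"wx":0,"wy":0,"wz":0}]' 5
python3 look.py n; python3 bar.py
```

```text
clock: 22.92
position: [0.6306, -0.0039, 0.0359]
ee_rot: [-0.672, -0.222, -0.12, 0.696]
force: [-0.4, 0.3, 1.1]
opening: 0.0227
22.9167 [ 0.6306 -0.0039  0.0359] [-0.4  0.3  1.1] 0.02274106312245005 [-0.14  0.6   1.91  0.72  0.2  -0.97]
[[ 0.873  0.13   0.47 ]
 [ 0.465  0.068 -0.882]]
grasp pt [ 0.623  -0.005   0.0506]
side 0.79 [0.6107 0.0876 0.0506] [ 0.6283 -0.0306  0.0506] [0.6195 0.0285 0.0506] len 0.1195 yaw -8.45
px ends 292.9 258.3 314.5 224.1
top 0.91 [0.6113 0.0897 0.0506] [ 0.6388 -0.0966  0.0506] [ 0.6251 -0.0035  0.0506] len 0.1884 yaw -8.38
px ends 263.9 226.0 349.1 214.4
```

View pics/wrist_n.png

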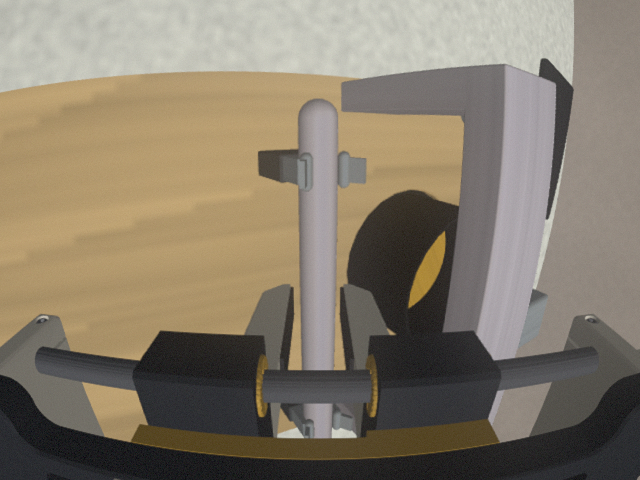

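Bar released and free between the fingers (bar column 318, clip at (330,170)). Withdraw along the tool axis.

```bash
python3 -m inch '[{"claw":2.3,"x":-0.23,"y":-0.03,"z":0.44,"wx":0,"wy":0,"wz":0},{"claw":2.3,"x":-0.47,"y":-0.07,"z":0.88,"wx":0,"wy":0,"wz":0},{"claw":2.3,"x":-0.7,"y":-0.1,"z":1.32,"wx":0,"wy":0,"wz":0},{"claw":2.3,"x":-0.94,"y":-0.14,"z":1.76,"wx":0,"wy":0,"wz":0},{"claw":2.3,"x":-1.2,"y":-0.2,"z":2.2,"wx":0,"wy":0,"wz":0},{"claw":2.3,"x":-1.2,"y":-0.2,"z":2.2,"wx":0,"wy":0,"wz":0},{"claw":2.3,"x":-1.5,"y":-0.2,"z":2.5,"wx":0,"wy":0,"wz":0},{"claw":2.3,"x":-2.5,"y":-0.2,"z":2.5,"wx":0,"wy":0,"wz":0},{"claw":2.3,"x":-3,"y":-0.2,"z":2,"wx":0,"wy":0,"wz":0},{"claw":2.3,"x":-3,"y":-0.2,"z":2,"wx":0,"wy":0,"wz":0},{"claw":2.3,"x":0,"y":0,"z":0,"wx":0,"wy":0,"wz":0},{"claw":2.3,"x":0,"y":0,"z":0,"wx":0,"wy":0,"wz":0}]'
python3 look.py o; python3 bar.py
python3 - <<'E'
from station import r
from h import *
t=r.grab_frame("top");crop(t["image"],(245,145,385,245),"pics/tend.png",5)
s=r.grab_frame("side");crop(s["image"],(235,185,345,275),"pics/send.png",6)
x=[.6082,-.0072,.1457];c,sn=np.cos(x[2]),np.sin(x[2])
w=lambda v:np.array([x[0]+c*v[0]-sn*v[1],x[1]+sn*v[0]+c*v[1],v[2]])
a=np.linspace(0,2*np.pi,72)
# tin seated overlay
im=s["image"].copy();im=cv2.resize(im[185:275,235:345],None,fx=6,fy=6,interpolation=cv2.INTER_CUBIC)
for z,col in ((.063,(255,0,0)),(.069,(0,255,0))):
    q=(proj(s,np.array([w((.1+.043*np.cos(k),.043*np.sin(k),z)) for k in a]))-[235,185])*6+2.5
    cv2.polylines(im,[q.astype(np.int32)],True,col,1)
cv2.imwrite("pics/sov.png",im[:,:,::-1])
print("bystanders")
for n,p in (("top",t),("side",s)):
  for k,z in (("mug",0),("bottle",0),("spare_tin",.018)):
    for d in r.landmark_of(p,k)[:1]: print(n,k,round(d["conf"],2),unproj(p,np.array(d["pixel"])[::-1],z).round(3))
E
```

```text
clock: 24.27
position: [0.4831, -0.0197, 0.2158]
ee_rot: [-0.672, -0.223, -0.122, 0.696]
force: [0.0, -0.9, -0.8]
opening: 0.0228
24.2667 [ 0.4831 -0.0197  0.2158] [ 0.  -0.9 -0.8] 0.022816821494420183 [-0.24  0.04  2.15  0.36  0.52 -0.66]
[[ 0.871  0.13   0.474]
 [ 0.469  0.067 -0.881]]
grasp pt [ 0.4761 -0.0205  0.2282]
side 0.56 [0.5313 0.1919 0.2282] [0.5552 0.0314 0.2282] [0.5432 0.1116 0.2282] len 0.1622 yaw -8.46
px ends 292.7 258.4 326.6 204.7
top 0.7 [0.6003 0.0775 0.2282] [ 0.6245 -0.083   0.2282] [ 0.6124 -0.0028  0.2282] len 0.1622 yaw -8.57
px ends 264.0 226.2 349.0 214.3
bystanders
top mug 0.72 [0.711 0.336 0.   ]
top bottle 0.43 [0.706 0.335 0.   ]
top spare_tin 0.69 [ 0.633 -0.008  0.018]
side mug 0.66 [0.703 0.334 0.   ]
side bottle 0.87 [ 0.737 -0.311  0.   ]
side spare_tin 0.53 [ 0.659 -0.102  0.018]
```

View pics/sov.png

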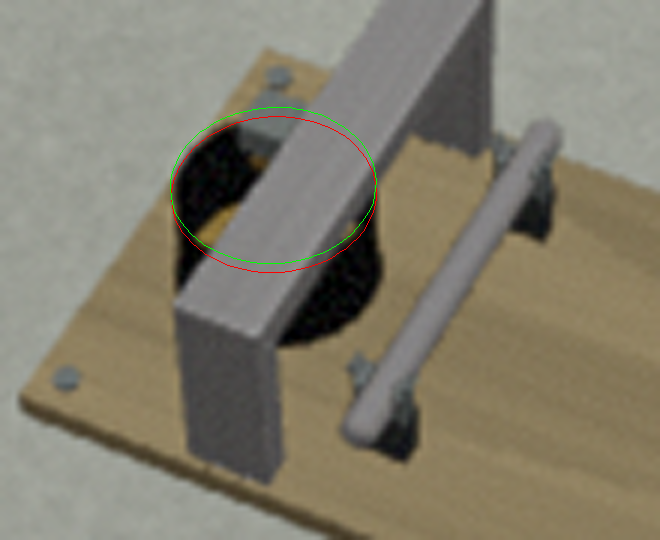

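View pics/tend.png

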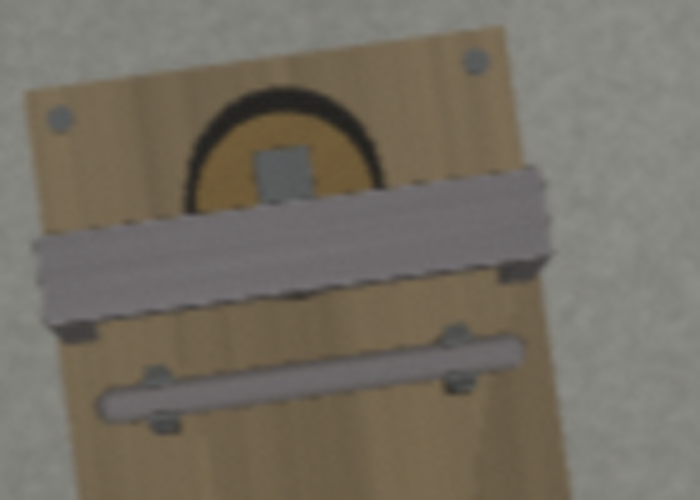

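View pics/wrist_o.png

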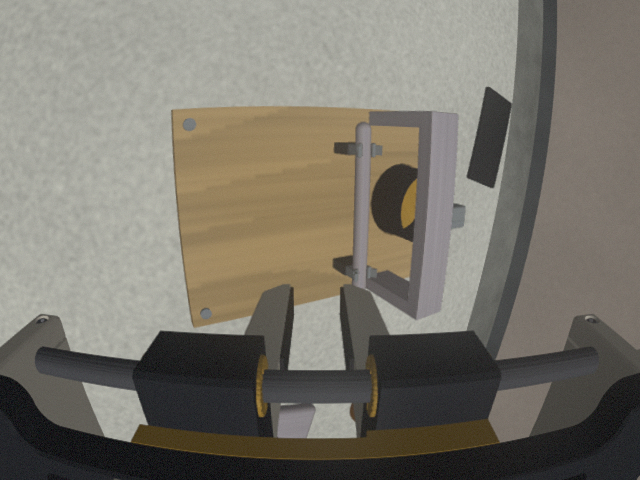

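```bash
python3 - <<'E'
from station import r
from h import *
p=r.grab_frame("wrist")
x=[.6082,-.0072,.1457];c,sn=np.cos(x[2]),np.sin(x[2])
w=lambda v:np.array([x[0]+c*v[0]-sn*v[1],x[1]+sn*v[0]+c*v[1],v[2]])
a=np.linspace(0,2*np.pi,120)
b=(350,100,480,260);S=4
base=np.clip(p["image"][b[1]:b[3],b[0]:b[2]].astype(float)*1.8,0,255).astype(np.uint8)
base=cv2.resize(base,None,fx=S,fy=S,interpolation=cv2.INTER_CUBIC)
im=base.copy()
def ring(rr,z,col):
    q=(wproj(p,np.array([w((.1+rr*np.cos(k),rr*np.sin(k),z)) for k in a]))-[b[0],b[1]])*S+1.5
    cv2.polylines(im,[q.astype(np.int32)],True,col,1)
ring(.0455,.014,(0,0,255)); ring(.041,.063,(255,0,0)); ring(.041,.069,(0,255,0)); 
cv2.imwrite("pics/wov.png",np.hstack([base[:, :400],im[:, :400]])[:600,:,::-1])
E
```

```text
(no output)
```

View pics/wov.png

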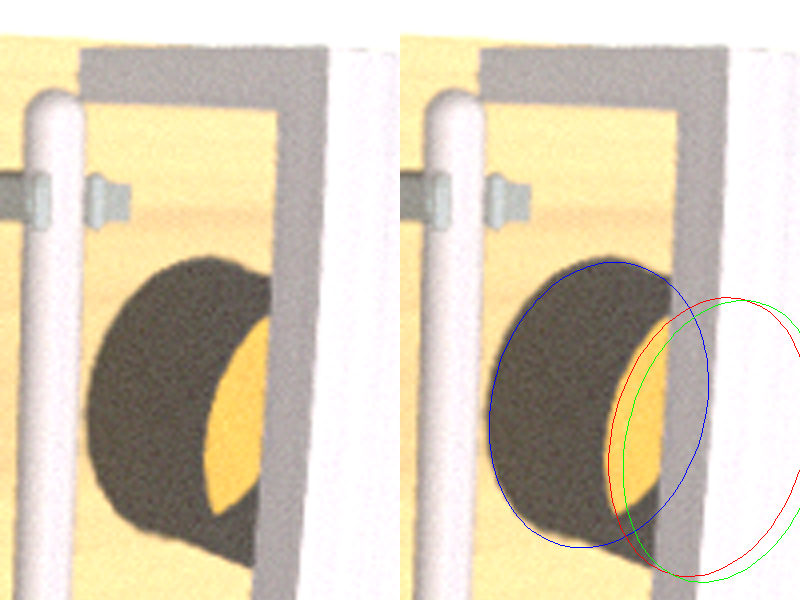

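```bash
python3 - <<'E'
from station import r
from h import *
p=r.grab_frame("top");cv2.imwrite("pics/topend.png",p["image"][:,:,::-1])
a=cv2.imread("pics/top0.png").astype(int);d=np.abs(a-p["image"][:,:,::-1].astype(int)).sum(2)
for n,(x0,y0,x1,y1) in dict(mug=(115,150,185,215),bottle=(425,140,480,195),spare=(430,235,485,285)).items(): print(n,(d[y0:y1,x0:x1]>60).sum())
E
```

```text
mug 0
bottle 0
spare 0
```

View pics/topend.png

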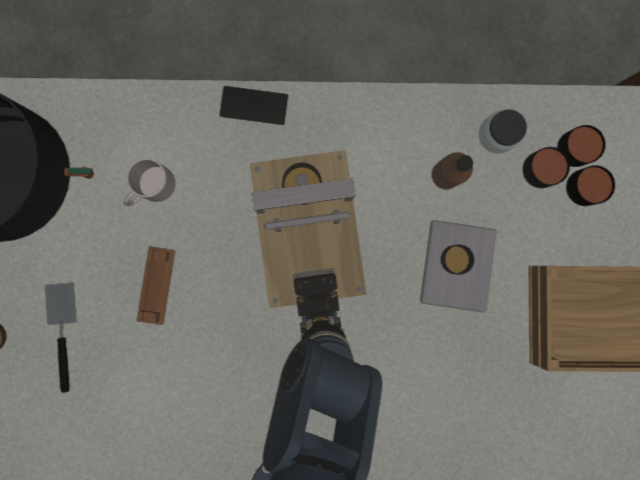

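Everything is in place: the tin is in the recess at (302,180), the bar is in both clips around (307,221), and the mug, bottle and spare tin have not moved. Handing in.

```bash
python3 -c "
from station import r
print(r.job_done())"
```

```text
the job is handed in; nothing more can be done
None
```

I slid the tin under the crossbar into the recess, snapped the stop bar into both clips and released it. I handed in at about 25 s of the 72 s allowed. The hand-in reports no verdict, so the result rests on my own checks.

- **Tin:** I pushed it along the board with the two fingers straddling its near side, tool leaned back about 44°. In the last wrist picture the near rim matches the seated height (63 mm above the table) and not the unseated one (69 mm). The side-view overlay could not tell the two heights apart. When I stopped pushing, the wrist view put the tin's centre within about 2 mm of the recess centre.
- **Bar:** I pressed it down with the tool leaned back 28° until it bottomed out at about 24 N, its axis 50 mm above the table, which is the seated height. After release it sat between both jaws at the one clip the wrist camera could see, and across both clips in the top view. It was about 8.4° in yaw, the same as the stand, and within about 2 mm of centred. My two bar-position readings differed by about 2 mm along the lane; the limit is 4 mm.
- **Other things:** The top-camera pixels around the mug, bottle and spare tin are unchanged from the first picture. The landmark network mislabelled the spare tin in both views, and the bottle in one, in the last pictures, so I went by that pixel comparison.
- **Robot:** The arm was clear of everything, the wrist force was about 1 N, and the gripper was empty.

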